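# Take the cooling temperatures, then sort the castings

### The job

Pick up the infrared thermometer and, without touching them, take a reading from about 10 cm squarely in front of the round boss on the iron flask, then of the round boss on the crucible that stands on the firebrick, holding the sight line steady on the middle of each for a good three seconds. Lay the thermometer back in its dock and let go; only then sort all the castings on the counter, the bars into the rectangular wooden tray and the round cakes into the round pan. Leave everything else where it stands.

Things in the scene. Friction and masses are not known exactly. Their poses are not given: they have to be found in the camera images.
- thermometer: Infrared thermometer, a straight wand: grey square body 130 long, 32 wide, 32 high, with a black round barrel (29 across, 40 long) on its +x end. Origin: underside of the square body, at its middle. x points along the sight line out of the nose, z up. 0.25 kg. At the start it lies in the dock, underside 30 above the counter.
- nose (a point): Lens centre at the barrel's end, 105 ahead of the thermometer's origin and 16 above its underside; the sight line leaves here along the thermometer's +x.
- dock: Thermometer's dock, fixed: steel base 170 x 70 with two black rubber saddles 20 thick, centred 55 to either side of the origin along x. Each has a slot 42 wide between two cheeks; slot floor 30 above the counter, cheek tops 46. Free grip room of 90 between the saddles. Origin: middle of its underside on the counter; x along the slot, the way the nose points at the start.
- flask: Cast-iron casting flask, fixed: dark upright cylinder 112 across (flanges 136), 200 high, origin at the centre of its foot. A pale round boss 50 across sticks out of its front, -x side. Stands beyond the castings, left or right.
- flask_spot (a point): Centre of the flat front face of the flask's boss, 90 from the flask's axis towards -x of the flask and 140 above the counter. Axes as the flask's: the face looks along -x. Nothing stands in front of it above 60 high.
- melt_crucible: Graphite crucible 100 across at the rim, fixed on a firebrick 115 x 115 x 65 high; rim 165 above the counter. Origin at the centre of the brick's foot. A pale round boss 50 across sticks out of its front, -x side. Stands beside the flask.
- crucible_spot (a point): Centre of the flat front face of the crucible's boss, 90 from its axis towards -x of the crucible and 120 above the counter. Axes as the crucible's: the face looks along -x. Nothing stands in front of it above 60 high.
- bar_tray: Dark wooden rectangular tray, fixed, 170 (x) x 210 (y) outside, 36 high, walls 8, floor about 8 thick. Origin: centre of its underside. To the left or right of the castings.
- cake_pan: Round steel pan, fixed, 200 across the rim, 34 high, walls 4, floor 6 thick. Origin: centre of its underside. On the other side from the tray.
- bar1: Cast brass bar, 100 long (x), 30 wide (y), 24 high; lower 16 full width, above that a step 22 wide. Origin: centre of its underside. About 0.5 kg. May be absent.
- bar2: Cast brass bar, 100 long (x), 30 wide (y), 24 high; lower 16 full width, above that a step 22 wide. Origin: centre of its underside. About 0.5 kg. May be absent.
- bar3: Cast brass bar, 100 long (x), 30 wide (y), 24 high; lower 16 full width, above that a step 22 wide. Origin: centre of its underside. About 0.5 kg. May be absent.
- cake1: Cast brass round cake, 60 across, 26 high with a 3 high nub in the middle. Origin: centre of its underside. About 0.5 kg. May be absent.
- cake2: Cast brass round cake, 60 across, 26 high with a 3 high nub in the middle. Origin: centre of its underside. About 0.5 kg. May be absent.
- dapping_block: Bystander among the castings: steel cube of 50 with hollows in its faces, 0.95 kg. Stays.
- spare_crucible: Bystander: empty loose graphite crucible, 72 across, 70 high, standing on the counter itself at the right. Stays.
- pot_lid: Bystander: copper pot lid 150 across with a wooden knob, far right. Stays.
- tongs: Bystander: steel tongs 310 long, lying far left. Stays.
- flux_jar: Bystander: jar 72 across, 90 high, far left. Stays.
- hammer: Bystander: hammer 260 long, far right. Stays.
Not all that is in view belongs to the job. Leave any black look-alike of the bar3 alone. What is shaped like the cake2 but turquoise is not meant.

How it is judged:
By the outcome, as a careful person would: the job done as asked, in the order asked, and still so for the second after the job is handed in, with the robot touching nothing.
Of bar1, bar2, bar3, cake1, cake2 only 3 to 5 are there at a start; the rules pass over those that are not, and their reading is None.
At some moment in a run one of bar1, bar2, bar3, cake1, cake2 may be knocked a few centimetres aside while the robot is not near it.
It also fails if it takes over 210 s, if anything falls off the work surface, if the arm or the gripper's body presses on something with over 40 N, if the wrist force passes 120 N, or if a joint passes its speed limit or range.

### The arm

A 6-joint arm with a two-finger parallel gripper is mounted at the origin on the work surface. World frame = base frame: x ahead of the robot, y to its left, z up, the work surface at z = 0. Lengths are in m, angles in rad, forces in N, time in s.
With the tool pointing down it reaches from about 0.325 to 0.775 m from the base axis. Payload 5.5 kg.
Tool frame: the origin (TCP) lies between the finger pads; the fingertips stand 17 mm ahead of it and the grasp point (between the pads) lies 2 mm behind it; z points along the fingers, y is the line along which they close (so a half turn about z gives the same grasp; the last joint's range is limited). The gripper opens to 85 mm and grips with 20 to 120 N. Pads are 22 mm wide; open, the fingers measure 114 mm over their backs; the gripper's body (76 mm by 85 mm) begins 54 mm behind the grasp point. The pads swing forward as they close: fully open they stand 13 mm farther back than shut.
Start: joints at [-1.349, 0.091, 1.231, -0, 1.82, -0.057], TCP at [0.165, -0.577, 0.248] pointing down, gripper open.
Joint ranges: [-2.87, 2.87], [-0.86, 2.18], [0.17, 2.46], [-1.51, 4.65], [0.06, 2.69], [-2.65, 2.65]. Speed limits (rad/s): [2.57, 2.57, 3.01, 3.14, 3.14, 3.14].

### API

Orientations are given as [roll, pitch, yaw] about the fixed x, y, z axes, in that order (R = Rz(yaw) Ry(pitch) Rx(roll)).
In Python, from cell import readout, read_camera, camera_params, workorder gives the robot as it stands.
- The arm moves only by the tool servo_tool, never from a script. Its argument "steps" is a list of rows, each a list of 3 entries, a list of its own where there are three numbers: the shift along the world's x, y, z in cm, then the turn about the world's z in rad, then the finger opening in cm, from 0 to 8.54. A call has 1 to 5 rows; each row shifts and turns the commanded pose from where the row before left it; what a row does not reach is not made up. A row lasts 1/8 s, in which the tool goes at most 62.5 mm and 10.7 degrees, less where a joint would pass 70% of its speed; a pose out of reach is approached as far as the arm can. A call is refused whole if a number of a shift passes 6.25 or a number of a turn 0.188, either way. A call with a gripper value outside its range is refused whole. The fingers move at their own pace and stop on an object; the grip force is fixed at half the most. Time passes only in rows, so rows that do not move let the fingers close. It gives the time, the measured TCP pose, the force, the opening and the grip force at its end, in the units of the state.
- readout.state(): the state, without advancing time (a new reading comes with each control period).
- read_camera(name): name is "scene" or "top" or "wrist"; returns the picture (400x640x3 uint8, red, green, blue); there is no depth.
- camera_params(name): a dict with "mtx" (3x3 intrinsics, pixels), "dist" ([k1, k2, p1, p2, k3] as OpenCV has them; the pictures are not rectified), "camera_from_world" (4x4, takes a point from world to camera coordinates). Camera axes: x right, y up, looking along -z (the intrinsics and any distortion apply to the point x, -y, -z); pixel columns grow to the right and rows downward; lengths in m; the calibration is good to about 2 mm. A picture is of the moment at which its call begins: read the wrist's pose just before it. camera_params takes no time and is no camera call; for the wrist camera it gives the pose at the moment of the call.
- workorder.hand_in(): hands the job in; it is judged then, once.
The state is a dict: "time_s": time; "joints": joint angles; "joint_velocities": joint speeds; "joint_torque": joint torques, N m; "tool_pos": TCP position; "eef_rot": TCP orientation; "contact_force": force on the tool from outside, world axes, zero at the start; "wrist_torque": the same for the moment, N m; "finger_gap": opening from 0.0 (shut) to 1.0 (fully open); "grip_force": force on a finger pad.
Only numpy, scipy, OpenCV 4.12 (cv2) and the standard library are available. Lean on these libraries where they do the work, as an engineer would, in place of code of your own. Each camera call takes 0.05 s, during which the arm holds its last target. There are 200 camera calls.

## Working session

There is one attempt and no reset: what is moved stays moved. The work goes in short steps, Python scripts to look and compute and a tool call to move; the robot and the scene stay as the last step left them, time stands still between calls to the robot, and variables do not carry over. Pictures are saved under pics/ and viewed, at most 14 in all, crops included, and the job is handed in when it is done.

Besides the shell and the picture viewer there is one more tool, called after "Call:" as name(argument=value, ...), one argument or row to a line, values as JSON. servo_tool: Moves the arm, as the interface text tells. Its arguments: {"type":"object","properties":{"steps":{"type":"array"}},"required":["steps"]}

```bash
ls; mkdir -p pics
cat > h.py <<'E'
import numpy as np,cv2
from cell import readout,read_camera,camera_params,workorder
def snap(n,f):
    p=camera_params(n); im=read_camera(n); cv2.imwrite(f'pics/{f}.png',im[:,:,::-1]); np.savez(f'pics/{f}.npz',**{k:np.array(v) for k,v in p.items()}); return im,p
def load(f):
    return cv2.imread(f'pics/{f}.png')[:,:,::-1],dict(np.load(f'pics/{f}.npz'))
def rays(p,uv):
    uv=np.array(uv,float).reshape(-1,1,2)
    d=cv2.undistortPoints(uv,np.array(p['mtx']),np.array(p['dist'])).reshape(-1,2)
    T=np.array(p['camera_from_world']);R=T[:3,:3];c=-R.T@T[:3,3]
    v=np.c_[d[:,0],-d[:,1],-np.ones(len(d))]@R
    return c,v
def onz(p,uv,z):
    c,v=rays(p,uv); return c+v*((z-c[2])/v[:,2])[:,None]
def proj(p,P):
    T=np.array(p['camera_from_world']);q=np.array(P,float).reshape(-1,3)@T[:3,:3].T+T[:3,3]
    q=q*[1,-1,-1]
    return cv2.projectPoints(q,np.zeros(3),np.zeros(3),np.array(p['mtx']),np.array(p['dist']))[0].reshape(-1,2)
def st():
    s=readout.state();print({k:np.round(s[k],4).tolist() for k in('time_s','joints','tool_pos','eef_rot','contact_force','finger_gap','grip_force')})
E
python3 - <<'E'
from h import *
st()
for n in('top','scene'):
    im,p=snap(n,n+'0');T=np.array(p['camera_from_world']);print(n,-T[:3,:3].T@T[:3,3],T[2,:3],p['mtx'][0])
E
```

```text
pics
{'time_s': 0.0, 'joints': [-1.3487, 0.0919, 1.2319, 0.0, 1.8198, -0.0567], 'tool_pos': [0.1651, -0.5766, 0.2472], 'eef_rot': [-3.1397, -0.0001, 0.2788], 'contact_force': [0.0647, -0.9746, 0.018], 'finger_gap': 0.998, 'grip_force': 0.0}
top [0.30134709 0.00833376 1.38967539] [-1.41909338e-01  5.96680622e-04  9.89879479e-01] [424.45039851   0.         317.11001107]
scene [ 1.30314733 -0.66685316  0.9536895 ] [ 0.61077975 -0.4916779   0.62064558] [367.84463786   0.         319.87357065]
```

View pics/top0.png

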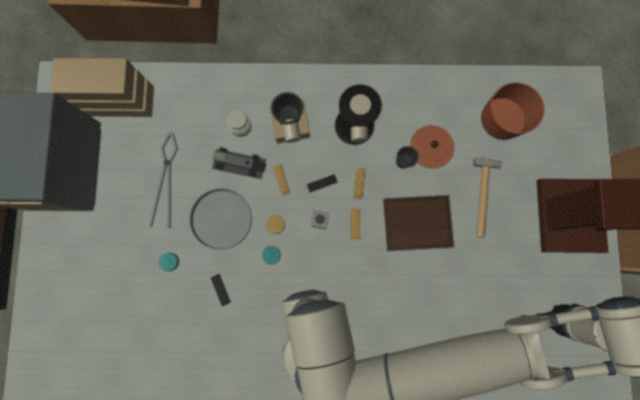

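View pics/scene0.png

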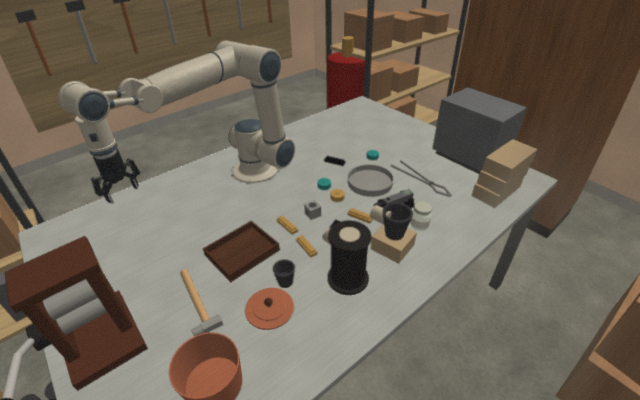

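The top view shows the following:
- **Brass bars:** (282,180), (360,183) and (355,223).
- **Brass cake:** (275,225).
- **Look-alikes:** black bars at (322,183) and (220,290), turquoise cakes at (271,255) and (168,262).
- **Dock with thermometer:** (240,163).
- **Bosses:** crucible (290,130), flask (358,135).
- **Pan and tray:** pan (221,218), tray (418,222).

The scene view agrees with this.

Run:
```python
from h import *
im,p=load('top0');hsv=cv2.cvtColor(im,cv2.COLOR_RGB2HSV)
m=cv2.inRange(hsv,(12,110,110),(25,255,255))
for c in cv2.findContours(m,0,2)[0]:
    if 80<cv2.contourArea(c)<800:
        r=cv2.minAreaRect(c);b=cv2.boxPoints(r);z=.02
        B=onz(p,b,z)[:,:2];print('brass',np.round(r[0],1),onz(p,[r[0]],z)[0].round(3),np.linalg.norm(B-np.roll(B,1,0),axis=1).round(3)[:2],'edge ang',[round(float(np.arctan2(*(B[i+1]-B[i])[::-1])),2) for i in(0,1)])
crop=im[70:245,190:400];crop=cv2.resize(crop[:,:,::-1],None,fx=3.4,fy=3.4,interpolation=cv2.INTER_CUBIC)
crop=np.clip(crop.astype(float)*1.6,0,255).astype(np.uint8)
cv2.imwrite('pics/crop0.png',crop)
print(onz(p,[[240,163],[221,218],[418,222],[290,130],[358,135],[289,108],[360,105]],.0).round(3))
im,p=load('scene0')
crop=cv2.resize(im[170:300,290:450,::-1],None,fx=4.5,fy=4.5,interpolation=cv2.INTER_CUBIC)
cv2.imwrite('pics/crop1.png',np.clip(crop.astype(float)*1.5,0,255).astype(np.uint8))
```

```text
brass [275. 224.] [0.412 0.143 0.02 ] [0.051 0.05 ] edge ang [-0.77, -2.34]
brass [355.5 224. ] [ 0.414 -0.117  0.02 ] [0.091 0.023] edge ang [-1.56, 3.14]
brass [359.1 182.8] [ 0.55 -0.13  0.02] [0.023 0.094] edge ang [-0.11, -1.67]
brass [281. 179.] [0.56  0.127 0.02 ] [0.093 0.022] edge ang [-1.26, -2.83]
brass [104.5   1.8] [1.182 0.754 0.02 ] [0.386 0.017] edge ang [0.07, -1.58]
[[ 0.617  0.267  0.   ]
 [ 0.432  0.322  0.   ]
 [ 0.425 -0.324  0.   ]
 [ 0.733  0.101  0.   ]
 [ 0.717 -0.129  0.   ]
 [ 0.81   0.106  0.   ]
 [ 0.823 -0.136  0.   ]]
```

View pics/crop0.png

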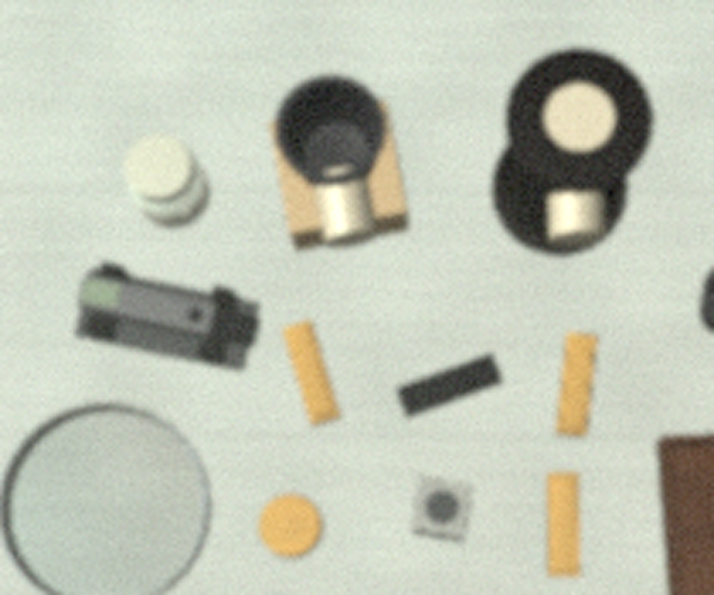

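The close crop confirms the thermometer: grey body with a black barrel, nose to the right (−y), at crop (170,310). The dark bar at (450,385) is the black look-alike. I'm moving toward the dock, and the bosses will be checked with the wrist camera on the way.

Call:
servo_tool(
  steps=[
    [[2,4,2],0.07,8.54],
    [[2,5,2],0.07,8.54],
    [[2,5,2],0.07,8.54],
    [[2,5,2],0.07,8.54],
    [[2,5,0],0.07,8.54],
  ],
)

```text
time_s: 0.72
tool_pos: [0.2656, -0.3354, 0.3299]
eef_rot: [3.139, -0.0, 0.631]
contact_force: [0.7, 0.2, 0.5]
finger_gap: 1.005
grip_force: 0.0
```

Call:
servo_tool(
  steps=[
    [[2.5,5,0],0.07,8.54],
    [[2.5,5,0],0.07,8.54],
    [[2.5,5,0],0.07,8.54],
    [[2.5,5,0],0.07,8.54],
    [[2.5,5,0],0.07,8.54],
  ],
)

```text
time_s: 1.35
tool_pos: [0.3905, -0.0851, 0.328]
eef_rot: [3.142, 0.0, 0.981]
contact_force: [1.0, -1.1, 0.9]
finger_gap: 1.001
grip_force: 0.0
```

Call:
servo_tool(
  steps=[
    [[2.5,5,0],0.07,8.54],
    [[2.5,5,0],0.07,8.54],
    [[0,0,0],0,8.54],
    [[0,0,0],0,8.54],
  ],
)

```text
time_s: 1.85
tool_pos: [0.44, 0.0131, 0.3279]
eef_rot: [-3.141, 0.001, 1.119]
contact_force: [-0.7, 0.5, -0.1]
finger_gap: 1.001
grip_force: 0.0
```

Run:
```python
from h import *
st(); im,p=snap('wrist','w1');T=p['camera_from_world'];T=np.array(T);print(-T[:3,:3].T@T[:3,3],T[:3,:3].round(3),p['mtx'][0][0])
print(proj(p,[[.6,.26,.05],[.73,.1,.12],[.717,-.13,.14],[.55,.05,0]]))
```

```text
{'time_s': 1.85, 'joints': [-0.0472, -0.301, 1.453, -0.0005, 1.9905, 0.4043], 'tool_pos': [0.44, 0.0131, 0.3279], 'eef_rot': [-3.1408, 0.0008, 1.1191], 'contact_force': [-0.707, 0.4928, -0.1065], 'finger_gap': 1.0005, 'grip_force': 0.0}
[0.47331665 0.08138179 0.45464783] [[ 0.9   -0.435 -0.002]
 [ 0.415  0.86  -0.298]
 [ 0.131  0.267  0.955]] 304.864329700041
[[ 355.77081338 -114.55852296]
 [ 566.63212744  -46.28133826]
 [ 616.24227132  186.08139531]
 [ 379.29838453   99.51875791]]
```

View pics/w1.png

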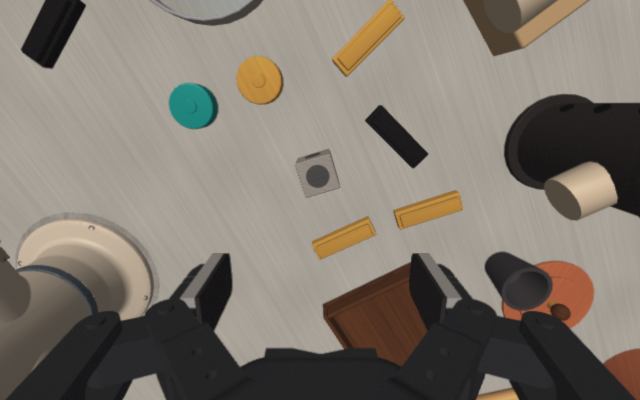

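The wrist view shows the castings, black bar (397,136) and block (318,175). The flask boss face is at about (567,200). Next I move nearer the dock and crucible.

Call:
servo_tool(
  steps=[
    [[2,3,0],0.07,8.54],
    [[2,3,0],0.07,8.54],
    [[2,3,0],0.07,8.54],
    [[0,0,0],0.04,8.54],
    [[0,0,0],0,8.54],
  ],
)

```text
time_s: 2.52
tool_pos: [0.5002, 0.1019, 0.3283]
eef_rot: [3.142, 0.0, 1.366]
contact_force: [0.2, -0.1, -0.4]
finger_gap: 1.001
grip_force: 0.0
```

Run:
```python
from h import *
st(); im,p=snap('wrist','w2')
print(proj(p,[[.6,.26,.05],[.73,.1,.12],[.717,-.13,.14],[.55,.05,0]]))
```

```text
{'time_s': 2.525, 'joints': [0.1345, -0.1173, 1.2943, -0.0003, 1.9646, 0.339], 'tool_pos': [0.5002, 0.1019, 0.3283], 'eef_rot': [3.1415, 0.0003, 1.3662], 'contact_force': [0.2033, -0.1303, -0.3967], 'finger_gap': 1.0012, 'grip_force': 0.0}
[[376.89005209  14.29596165]
 [530.57726899 133.70674379]
 [531.24354059 323.80474711]
 [358.99787492 183.10674187]]
```

View pics/w2.png

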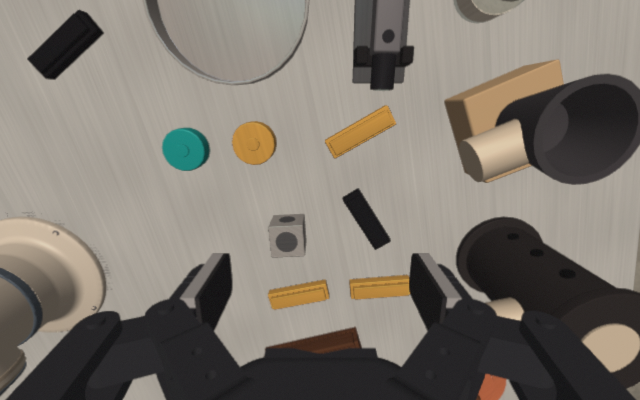

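The wrist view shows the thermometer at (382,40) with its nose downward, the crucible boss face at about (474,160), and the rim ellipse at (590,128). A zoom montage will give the bosses.

Run:
```python
from h import *
a,_=load('w1');b,_=load('w2');t,_=load('top0')
Z=lambda im,x,y,w,h:cv2.resize(np.clip(im[y:y+h,x:x+w,::-1]*1.35,0,255).astype(np.uint8),(400,300),interpolation=cv2.INTER_CUBIC)
M=np.vstack([np.hstack([Z(a,530,150,100,75),Z(b,440,100,100,75)]),np.hstack([Z(t,270,90,60,45)if 0 else Z(t,260,90,72,54),Z(t,325,90,72,54)])])
cv2.imwrite('pics/mont.png',M)
```

```text
(no output)
```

View pics/mont.png

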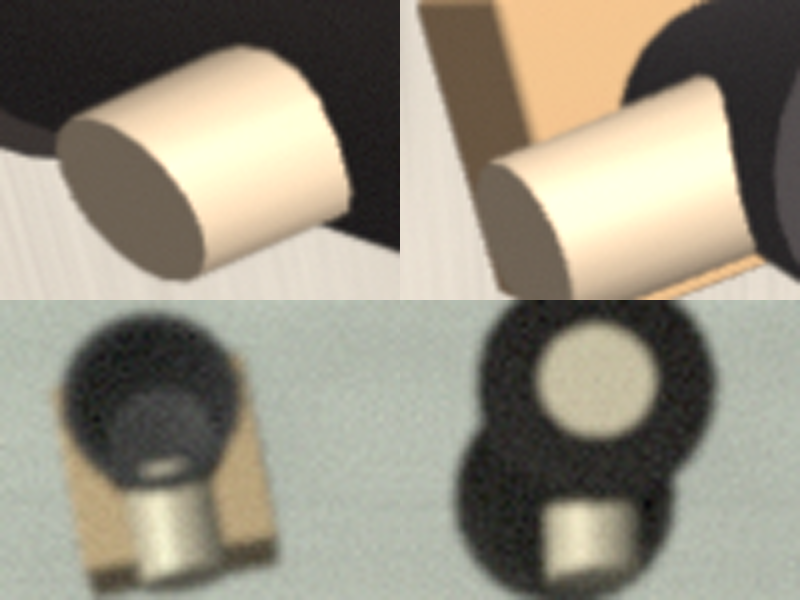

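Run:
```python
from h import *
a,pa=load('w1');b,pb=load('w2');t,pt=load('top0')
# bosses (pixels read from the zooms)
F=onz(pa,[[563,200]],.14)[0];C=onz(pb,[[470.5,158]],.12)[0]
print('flask spot',F,'cruc spot',C)
T=lambda x0,y0,u,v:[x0+u*.18,y0+v*.18]
axF=onz(pt,[T(325,90,198,80)],.2)[0];axC=onz(pt,[T(260,90,150,100)],.165)[0]
for n,s,x in(('F',F,axF),('C',C,axC)):
    d=(x-s)[:2];print(n,'axis',x,'dist',np.hypot(*d),'yaw',np.arctan2(d[1],d[0]))
# flask foot: z~? flange circle; brick edges top z .065
e=onz(pt,[T(260,90,57,95),T(260,90,93,270),T(260,90,238,60),T(260,90,275,245)],.065)[:,:2]
for i in(0,2):
    d=e[i]-e[i+1];print('brick edge yaw',np.arctan2(d[1],d[0]),np.hypot(*d))
print('front edge',np.linalg.norm(e[1]-e[3]),np.arctan2(*(e[1]-e[3])[::-1])-np.pi/2)
# boss side lines, cylinder top ridge in w1/w2: two silhouettes direction
# flask ellipse fit on face in w1
x0,y0=530,150;m=np.zeros(a.shape[:2],np.uint8);cv2.floodFill(a.copy()[:,:,::-1].copy(),(mm:=np.zeros((402,642),np.uint8)),(563,200),0,(9,)*3,(9,)*3,4|cv2.FLOODFILL_FIXED_RANGE|(255<<8))
c=max(cv2.findContours(mm[1:-1,1:-1],0,1)[0],key=cv2.contourArea);print('flask face',cv2.fitEllipse(c),onz(pa,[cv2.fitEllipse(c)[0]],.14))
mm=np.zeros((402,642),np.uint8);cv2.floodFill(b.copy()[:,:,::-1].copy(),mm,(470,158),0,(9,)*3,(9,)*3,4|cv2.FLOODFILL_FIXED_RANGE|(255<<8))
c=max(cv2.findContours(mm[1:-1,1:-1],0,1)[0],key=cv2.contourArea);print('cruc face',cv2.fitEllipse(c),cv2.boundingRect(c),onz(pb,[cv2.fitEllipse(c)[0]],.12))
# thermometer body in w2: grey body edges
g=cv2.cvtColor(b,cv2.COLOR_RGB2GRAY)
for v in(5,20,35,50,70,85):print(v,g[v,345:425:2].tolist())
```

```text
flask spot [ 0.66389316 -0.12144869  0.14      ] cruc spot [0.6658335  0.08659868 0.12      ]
F axis [ 0.75003279 -0.11723846  0.2       ] dist 0.08624246487447482 yaw 0.048837980336240365
C axis [0.7498546  0.10049003 0.165     ] dist 0.08516168969450806 yaw 0.16384950513803206
brick edge yaw 0.2185852535169162 0.10793581552642896
brick edge yaw 0.2025749899863078 0.1141756460607143
front edge 0.10640123343281696 0.15030414874064846
flask face ((562.0614013671875, 199.44544982910156), (20.478525161743164, 48.19789123535156), 139.14694213867188) [[ 0.66314076 -0.12039237  0.14      ]]
cruc face ((470.06207275390625, 160.9781951904297), (15.257194519042969, 42.58282470703125), 155.92161560058594) (458, 141, 25, 40) [[0.66517118 0.08335821 0.12      ]]
5 [165, 159, 162, 158, 157, 72, 82, 82, 80, 80, 79, 75, 79, 77, 53, 50, 91, 110, 111, 111, 110, 110, 109, 109, 109, 108, 107, 106, 104, 89, 72, 76, 121, 167, 165, 166, 165, 165, 162, 165]
20 [163, 165, 161, 164, 152, 72, 81, 81, 79, 79, 78, 76, 79, 71, 49, 69, 103, 109, 109, 108, 108, 107, 107, 107, 106, 106, 105, 104, 94, 75, 75, 77, 155, 167, 167, 166, 166, 166, 163, 162]
35 [165, 163, 166, 163, 129, 76, 79, 79, 77, 78, 77, 77, 77, 52, 52, 90, 107, 108, 103, 45, 43, 42, 43, 40, 45, 97, 104, 100, 74, 75, 74, 135, 165, 166, 165, 165, 166, 165, 166, 162]
50 [163, 166, 165, 166, 83, 24, 31, 34, 34, 33, 35, 33, 35, 48, 55, 85, 90, 89, 89, 91, 90, 90, 91, 92, 93, 92, 91, 76, 21, 29, 33, 35, 34, 34, 70, 163, 164, 166, 166, 164]
70 [166, 165, 165, 162, 73, 77, 78, 75, 76, 76, 76, 75, 76, 41, 26, 31, 31, 32, 36, 37, 37, 31, 31, 28, 28, 70, 75, 74, 74, 77, 152, 161, 159, 161, 164, 162, 161, 164, 165, 163]
85 [167, 166, 165, 165, 167, 164, 163, 164, 167, 164, 164, 164, 152, 30, 26, 27, 34, 36, 40, 36, 33, 30, 28, 27, 77, 163, 163, 162, 161, 166, 162, 161, 161, 160, 160, 162, 160, 162, 164, 162]
```

Call:
servo_tool(
  steps=[
    [[3,3,0],0,8.54],
    [[3,4,0],0,8.54],
    [[0,0,0],0,8.54],
    [[0,0,0],0,8.54],
  ],
)

```text
time_s: 3.08
tool_pos: [0.56, 0.1721, 0.3285]
eef_rot: [3.142, 0.0, 1.367]
contact_force: [-0.1, -0.1, -0.5]
finger_gap: 0.997
grip_force: 0.0
```

Run:
```python
from h import *
st(); im,p=snap('wrist','w3')
print(proj(p,[[.61,.26,.06],[.665,.085,.12],[.663,-.12,.14]]))
```

```text
{'time_s': 3.075, 'joints': [0.2403, 0.0854, 1.0935, -0.0004, 1.9628, 0.4439], 'tool_pos': [0.56, 0.1721, 0.3285], 'eef_rot': [3.1415, 0.0004, 1.3671], 'contact_force': [-0.1434, -0.0997, -0.4655], 'finger_gap': 0.9971, 'grip_force': 0.0}
[[346.16960154  86.1254726 ]
 [422.011302   227.45986536]
 [442.06560559 375.6339462 ]]
```

View pics/w3.png

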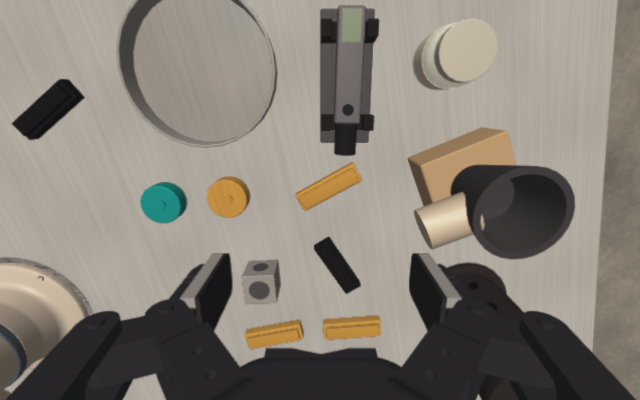

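The whole thermometer and dock are in view: body top from (350,7) to (348,122), nose tip at about (345,153).

Run:
```python
from h import *
im,p=load('w3');g=cv2.cvtColor(im,cv2.COLOR_RGB2GRAY)
for v in(12,45,60,75,90,100,115,140,150):print(v,' '.join(map(str,g[v,314:384:2])))
print([int(x) for x in g[0:14,352]],[int(x) for x in g[112:158:2,347]])
```

```text
12 168 168 168 108 83 85 85 85 86 81 84 79 74 113 129 146 146 146 145 145 145 144 144 144 124 102 72 82 83 80 104 169 169 169 171
45 165 164 167 108 82 84 84 82 82 80 82 63 100 115 114 114 113 114 113 112 111 111 111 110 102 72 80 78 79 87 169 175 172 170 172
60 166 167 164 107 82 83 83 82 81 79 80 63 106 113 112 112 112 111 112 111 111 110 109 107 86 80 79 80 78 120 175 172 173 172 170
75 167 167 164 108 80 83 80 81 80 79 77 76 109 110 110 110 111 109 110 110 108 109 107 103 71 80 78 79 82 168 173 173 171 173 170
90 172 168 169 106 80 81 79 80 79 78 71 90 109 109 108 109 108 108 107 108 107 107 106 90 79 79 77 78 97 172 172 172 172 170 171
100 170 173 168 108 81 82 79 78 78 77 64 95 107 106 107 107 107 106 106 107 107 106 103 84 78 79 77 77 111 172 171 171 171 173 171
115 170 173 171 101 35 34 37 36 36 36 58 98 105 105 104 99 64 56 81 103 104 104 98 47 33 32 36 37 42 66 160 169 170 170 171
140 173 171 171 106 76 79 76 77 77 77 57 26 29 32 33 33 34 32 33 31 27 57 76 77 76 75 77 113 168 168 166 168 169 166 168
150 173 171 170 171 171 172 169 170 171 170 91 26 31 34 34 34 32 32 30 28 42 163 170 170 168 168 168 168 171 168 169 164 167 167 166
[166, 166, 167, 168, 165, 134, 117, 118, 134, 144, 145, 145, 145, 144] [36, 38, 99, 104, 102, 82, 40, 32, 35, 35, 32, 34, 34, 34, 33, 32, 34, 33, 33, 32, 31, 37, 158]
```

Run:
```python
from h import *
im,p=load('w3')
L=onz(p,[[337.3,45],[336.8,60],[336,75],[335.2,100]],.062);R=onz(p,[[362.8,45],[361.8,60],[360.9,75],[359.3,100]],.062)
print(np.linalg.norm((L-R)[:,:2],axis=1)); M=(L+R)/2;print(M)
d=(M[-1]-M[0])[:2];print('yaw',np.arctan2(d[1],d[0]))
for a in(L,R):
    d=(a[-1]-a[0])[:2];print(np.arctan2(d[1],d[0]))
E=onz(p,[[351.5,5],[347,122.5]],.062);print('ends',E,np.linalg.norm(E[0]-E[1]),E.mean(0)); d=(E[1]-E[0]);print(np.arctan2(d[1],d[0]))
N=onz(p,[[344.5,155.5]],.046);print('nose',N)
B=onz(p,[[320,60],[372.2,60],[320,100],[369.3,100]],.005);d=(B[2]+B[3]-B[0]-B[1])/2;print('base',np.linalg.norm(B[0]-B[1]),np.arctan2(d[1],d[0]),B.mean(0))
```

```text
[0.02969111 0.02951295 0.0298072  0.02953661]
[[0.62212265 0.30317251 0.062     ]
 [0.61851665 0.28762833 0.062     ]
 [0.61468869 0.27166376 0.062     ]
 [0.60831824 0.24397094 0.062     ]]
yaw -1.799879441238273
-1.7986059206129617
-1.8011532111106119
ends [[0.63065348 0.34269762 0.062     ]
 [0.60333377 0.21767573 0.062     ]] 0.12797202361857413 [0.61699362 0.28018668 0.062     ]
-1.7859339467084308
nose [[0.59360991 0.17470878 0.046     ]]
base 0.07055608511575619 -1.7870839403100947 [0.61500084 0.26940282 0.005     ]
```

Call:
servo_tool(
  steps=[
    [[3,5,0],-0.015,6],
    [[2.68,5.74,0],0,6],
    [[0,0,-5],0,6],
    [[0,0,-5],0,6],
    [[0,0,-4],0,6],
  ],
)

```text
time_s: 3.75
tool_pos: [0.6162, 0.2785, 0.187]
eef_rot: [-3.141, 0.0, 1.352]
contact_force: [0.0, 0.5, 0.8]
finger_gap: 0.699
grip_force: 0.0
```

Call:
servo_tool(
  steps=[
    [[0,0,-4],0,6],
    [[0,0,-2],0,6],
    [[0,0,0],0,6],
    [[0,0,0],0,6],
  ],
)

```text
time_s: 4.25
tool_pos: [0.6175, 0.2798, 0.1311]
eef_rot: [3.138, -0.002, 1.353]
contact_force: [-0.1, 0.1, -0.3]
finger_gap: 0.705
grip_force: 0.0
```

Run:
```python
from h import *
st(); im,p=snap('wrist','w4')
print('jar',onz(load('w3')[1],[[467,50]],.09))
```

```text
{'time_s': 4.25, 'joints': [0.3753, 0.3051, 1.196, 0.0, 1.6367, 0.5928], 'tool_pos': [0.6175, 0.2798, 0.1311], 'eef_rot': [3.1384, -0.0022, 1.3534], 'contact_force': [-0.0734, 0.1355, -0.3376], 'finger_gap': 0.7045, 'grip_force': 0.0}
jar [[0.74198275 0.26844119 0.09      ]]
```

View pics/w4.png

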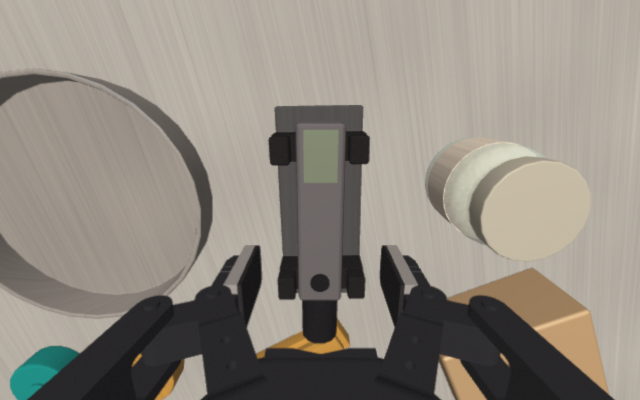

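The fingers straddle the body and are centred on it, at columns 245 and 397 with the body at 320. Descending and gripping.

Call:
servo_tool(
  steps=[
    [[0,0,-3],0,6],
    [[0,0,-3],0,6],
    [[0,0,-2.4],0,6],
    [[0,0,0],0,6],
    [[0,0,0],0,2],
  ],
)

```text
time_s: 4.92
tool_pos: [0.6176, 0.2803, 0.0468]
eef_rot: [3.139, -0.002, 1.354]
contact_force: [0.1, -0.7, -0.3]
finger_gap: 0.503
grip_force: 0.0
```

Call:
servo_tool(
  steps=[
    [[0,0,0],0,2],
    [[0,0,0],0,2],
    [[0,0,0],0,2],
    [[0,0,0],0,2],
  ],
)

```text
time_s: 5.42
tool_pos: [0.6179, 0.2803, 0.0473]
eef_rot: [3.138, -0.003, 1.354]
contact_force: [-0.1, 0.8, 6.9]
finger_gap: 0.366
grip_force: 60.9
```

Gripped at about 31 mm with 61 N. I'll lift and swing while rechecking the boss directions from their silhouettes.

Call:
servo_tool(
  steps=[
    [[0,0,2],0,2],
    [[0,0,4],0,2],
    [[0,0,5],0,2],
    [[0,0,5],0,2],
    [[0,0,5],0,2],
  ],
)

```text
time_s: 6.05
tool_pos: [0.6161, 0.2796, 0.257]
eef_rot: [3.141, -0.0, 1.354]
contact_force: [0.9, 0.5, -2.3]
finger_gap: 0.368
grip_force: 59.9
```

Run:
```python
from h import *
st()
def axis(f,box,l1,l2):
    im,p=load(f);x0,y0=box;n=[]
    g=cv2.GaussianBlur(im.astype(np.float32),(0,0),1)
    for a,b in(l1,l2):
        a=np.array(a)/4+box;b=np.array(b)/4+box;t=(b-a)/np.linalg.norm(b-a);nn=np.array([-t[1],t[0]]);pts=[]
        for s in np.linspace(.15,.85,15):
            q=a+s*(b-a);k=np.arange(-3,3.01,.25);xy=q+k[:,None]*nn
            v=cv2.remap(g,xy[None,:,0].astype(np.float32),xy[None,:,1].astype(np.float32),1)[0]
            e=np.abs(np.gradient(v,axis=0)).sum(1);pts.append(q+nn*(e*k).sum()/e.sum() if 0 else q+nn*k[e.argmax()])
        vx,vy,cx,cy=cv2.fitLine(np.array(pts,np.float32),cv2.DIST_HUBER,0,.01,.01).ravel()
        res=(np.array(pts)-[cx,cy])@[-vy,vx];P=[[cx-vx*15,cy-vy*15],[cx+vx*15,cy+vy*15]]
        c,v=rays(p,P);w=np.cross(*v);n.append(w/np.linalg.norm(w));print('res',res.std().round(2))
    d=np.cross(*n);d/=np.linalg.norm(d);d*=np.sign(d[0]);print(f,d.round(3),'yaw',np.arctan2(d[1],d[0]).round(3))
axis('w1',(530,150),((85,120),(240,47)),((205,272),(350,210)))
axis('w2',(440,100),((90,163),(310,77)),((172,297),(355,245)))
```

```text
{'time_s': 6.05, 'joints': [0.3757, 0.3078, 0.9702, -0.0, 1.863, 0.5928], 'tool_pos': [0.6161, 0.2796, 0.257], 'eef_rot': [3.1412, -0.0002, 1.3538], 'contact_force': [0.948, 0.5017, -2.2954], 'finger_gap': 0.3676, 'grip_force': 59.8603}
res 0.31
res 0.67
w1 [0.953 0.18  0.244] yaw 0.187
res 0.91
res 0.81
w2 [0.104 0.33  0.938] yaw 1.264
```

```bash
cat >> h.py <<'E'
from scipy.optimize import least_squares
def face(im,p,seed,z,g0,tol=9,free=False):
    mm=np.zeros((402,642),np.uint8)
    cv2.floodFill(im[:,:,::-1].copy(),mm,seed,0,(tol,)*3,(tol,)*3,4|cv2.FLOODFILL_FIXED_RANGE|(255<<8))
    m=cv2.morphologyEx(mm[1:-1,1:-1],cv2.MORPH_OPEN,np.ones((5,5)))
    c=max(cv2.findContours(m,0,1)[0],key=cv2.contourArea)[:,0].astype(float)
    c0,v=rays(p,c)
    def f(q):
        n=np.array([np.cos(q[2]),np.sin(q[2]),0]);P0=np.array([q[0],q[1],z])
        X=c0+v*(((P0-c0)@n)/(v@n))[:,None];d=X-P0
        return np.linalg.norm(d,axis=1)-q[3]
    s=least_squares(f,[*g0,.024],loss='soft_l1',f_scale=.0007,bounds=([-1,-1,-.7,.023],[1,1,.7,.0251]))
    print('face',s.x.round(4),'n',len(c),'med|r|',np.median(abs(f(s.x))).round(5),cv2.boundingRect(c.astype(np.int32)))
    return s.x
E
python3 - <<'E'
from h import *
a,pa=load('w1');b,pb=load('w2')
for g in(0,.2):
    face(a,pa,(562,199),.14,(.663,-.12,g));face(b,pb,(470,158),.12,(.665,.085,g))
E
```

```text
face [ 0.6623 -0.1199  0.0765  0.023 ] n 97 med|r| 0.00049 (545, 180, 35, 39)
face [0.6646 0.0834 0.2151 0.023 ] n 89 med|r| 0.00071 (459, 142, 23, 39)
face [ 0.6623 -0.1199  0.0765  0.023 ] n 97 med|r| 0.00049 (545, 180, 35, 39)
face [0.6646 0.0834 0.2151 0.023 ] n 89 med|r| 0.00071 (459, 142, 23, 39)
```

Call:
servo_tool(
  steps=[
    [[-4.5,-1.5,2],-0.06,2],
    [[-4.5,-1.5,2],-0.06,2],
    [[-4.5,-1.5,2],-0.06,2],
    [[-4,-1.5,1],-0.06,2],
    [[0,0,0],0,2],
  ],
)

```text
time_s: 6.68
tool_pos: [0.4395, 0.2192, 0.3283]
eef_rot: [3.138, -0.004, 1.114]
contact_force: [-0.1, 0.3, -1.9]
finger_gap: 0.37
grip_force: 60.4
```

Run:
```python
from h import *
st(); im,p=snap('wrist','w5')
print(proj(p,[[.664,.085,.12],[.663,-.12,.14]]))
cv2.imwrite('pics/w5c.png',im[50:400,300:,::-1])
```

```text
{'time_s': 6.675, 'joints': [0.3933, -0.1731, 1.3447, 0.0001, 1.9642, 0.8504], 'tool_pos': [0.4395, 0.2192, 0.3283], 'eef_rot': [3.1378, -0.0044, 1.1137], 'contact_force': [-0.0681, 0.2516, -1.884], 'finger_gap': 0.3698, 'grip_force': 60.4103}
[[548.38334128 193.52798664]
 [600.43336304 340.02724887]]
```

View pics/w5.png

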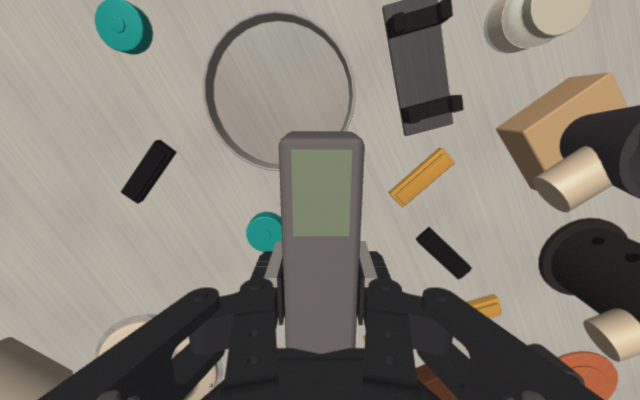

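The thermometer is held straight. The crucible boss face is at about (556,192), and the empty dock at (418,65).

Run:
```python
from h import *
b,pb=load('w5');a,pa=load('w1')
for s in((552,192),(548,193)):print(b[s[1],s[0]]); face(b,pb,s,.12,(.665,.085,.2))
print(b[340,602]);face(b,pb,(602,340),.14,(.663,-.12,.05))
```

```text
[86 77 66]
face [0.6651 0.0839 0.2502 0.023 ] n 88 med|r| 0.00073 (533, 178, 36, 33)
[87 78 67]
face [0.665  0.0839 0.2486 0.023 ] n 88 med|r| 0.00069 (533, 178, 36, 33)
[86 77 66]
face [ 0.6627 -0.1198  0.1052  0.023 ] n 82 med|r| 0.00115 (585, 323, 32, 36)
```

Call:
servo_tool(
  steps=[
    [[0,-3,0],0.175,2],
    [[0,-3,0],0.175,2],
    [[0,-3,0],0.175,2],
    [[0,-3,0],0.175,2],
    [[0,-3,0],0.175,2],
  ],
)

```text
time_s: 7.35
tool_pos: [0.442, 0.0688, 0.3238]
eef_rot: [-3.14, -0.0, 1.995]
contact_force: [0.4, 0.6, -2.5]
finger_gap: 0.362
grip_force: 60.3
```

Call:
servo_tool(
  steps=[
    [[0,-3,0],0.175,2],
    [[0,-3,0],0.175,2],
    [[0,-3,0],0.175,2],
    [[0,-3,0],0.175,2],
    [[0,-3,0],0.175,2],
  ],
)

```text
time_s: 7.98
tool_pos: [0.4419, -0.0814, 0.3238]
eef_rot: [-3.142, -0.001, 2.87]
contact_force: [1.0, 0.8, -1.7]
finger_gap: 0.368
grip_force: 60.3
```

Call:
servo_tool(
  steps=[
    [[0.9,-3,0],0.175,2],
    [[0.9,-2.2,-3],0.168,2],
    [[0,0,-5],0,2],
    [[0,0,-5],0,2],
    [[0,0,-3],0,2],
  ],
)

```text
time_s: 8.6
tool_pos: [0.4587, -0.1322, 0.1604]
eef_rot: [3.139, -0.005, -3.076]
contact_force: [-0.8, -0.1, -2.3]
finger_gap: 0.367
grip_force: 60.2
```

Call:
servo_tool(
  steps=[
    [[0,0,0],0,2],
    [[0,0,0],0,2],
  ],
)

```text
time_s: 8.85
tool_pos: [0.4603, -0.1325, 0.1658]
eef_rot: [-3.141, 0.001, -3.076]
contact_force: [1.3, -0.2, -0.9]
finger_gap: 0.364
grip_force: 60.2
```

Run:
```python
from h import *
st()
```

```text
{'time_s': 8.85, 'joints': [-0.3513, -0.2406, 1.6918, -0.0001, 1.6889, -1.9874], 'tool_pos': [0.4603, -0.1325, 0.1658], 'eef_rot': [-3.1409, 0.0013, -3.0763], 'contact_force': [1.2633, -0.2132, -0.9362], 'finger_gap': 0.3639, 'grip_force': 60.1866}
```

Call:
servo_tool(
  steps=[
    [[-0.2,0,-2.4],0,2],
    [[0,0,0],0,2],
    [[0,0,0],0,2],
  ],
)

```text
time_s: 9.22
tool_pos: [0.4583, -0.1325, 0.1423]
eef_rot: [-3.141, 0.002, -3.076]
contact_force: [-0.3, 0.5, -2.4]
finger_gap: 0.367
grip_force: 60.3
```

Run:
```python
from h import *
st()
a,p=snap('scene','s1');b,q=snap('top','t1')
o=[]
for im,P,x,y,w,h in((a,p,300,180,100,75),(b,q,320,110,100,75)):
    z=cv2.resize(np.clip(im[y:y+h,x:x+w,::-1]*1.5,0,255).astype(np.uint8),(400,300),interpolation=cv2.INTER_CUBIC)
    for X,c in(([.6625,-.1198,.14],(0,0,255)),([.5627,-.1265,.14],(255,0,0))):
        u=proj(P,[X])[0];cv2.circle(z,tuple(int(k) for k in(u-[x,y])*4),4,c,1)
    o.append(z)
cv2.imwrite('pics/chk1.png',np.hstack(o))
```

```text
{'time_s': 9.225, 'joints': [-0.3527, -0.2421, 1.7347, -0.0, 1.6465, -1.9888], 'tool_pos': [0.4583, -0.1325, 0.1423], 'eef_rot': [-3.1405, 0.0023, -3.0763], 'contact_force': [-0.2585, 0.4649, -2.3749], 'finger_gap': 0.3672, 'grip_force': 60.2884}
```

View pics/chk1.png

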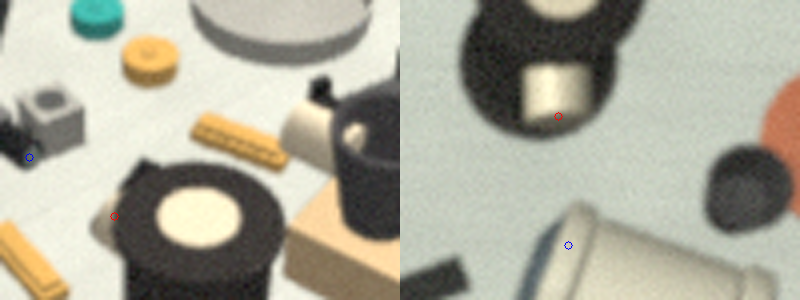

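The predicted nose lies on the barrel at (29,157) and the spot on the boss at (114,216), and the line is level. Holding for more than four seconds.

Call:
servo_tool(
  steps=[
    [[0,0,0],0,2],
    [[0,0,0],0,2],
    [[0,0,0],0,2],
    [[0,0,0],0,2],
    [[0,0,0],0,2],
  ],
)

```text
time_s: 9.95
tool_pos: [0.4575, -0.1322, 0.1402]
eef_rot: [3.142, -0.0, -3.076]
contact_force: [0.7, 0.4, -1.9]
finger_gap: 0.365
grip_force: 60.3
```

Call:
servo_tool(
  steps=[
    [[0,0,0],0,2],
    [[0,0,0],0,2],
    [[0,0,0],0,2],
    [[0,0,0],0,2],
    [[0,0,0],0,2],
  ],
)

```text
time_s: 10.58
tool_pos: [0.4576, -0.1322, 0.1403]
eef_rot: [-3.142, 0.0, -3.076]
contact_force: [-0.1, -0.3, -2.5]
finger_gap: 0.36
grip_force: 60.3
```

Call:
servo_tool(
  steps=[
    [[0,0,0],0,2],
    [[0,0,0],0,2],
    [[0,0,0],0,2],
    [[0,0,0],0,2],
    [[0,0,0],0,2],
  ],
)

```text
time_s: 11.2
tool_pos: [0.4575, -0.1322, 0.1403]
eef_rot: [3.142, -0.0, -3.076]
contact_force: [-0.3, 0.4, -2.2]
finger_gap: 0.364
grip_force: 60.3
```

Call:
servo_tool(
  steps=[
    [[0,0,0],0,2],
    [[0,0,0],0,2],
    [[0,0,0],0,2],
    [[0,0,0],0,2],
    [[0,0,0],0,2],
  ],
)

```text
time_s: 11.82
tool_pos: [0.4576, -0.1322, 0.1403]
eef_rot: [-3.142, 0.0, -3.076]
contact_force: [0.1, 0.2, -2.0]
finger_gap: 0.37
grip_force: 60.3
```

Call:
servo_tool(
  steps=[
    [[0,0,0],0,2],
    [[0,0,0],0,2],
    [[0,0,0],0,2],
    [[0,0,0],0,2],
    [[0,0,0],0,2],
  ],
)

```text
time_s: 12.45
tool_pos: [0.4576, -0.1322, 0.1403]
eef_rot: [-3.142, -0.0, -3.076]
contact_force: [0.3, 0.2, -2.5]
finger_gap: 0.362
grip_force: 60.3
```

Call:
servo_tool(
  steps=[
    [[0,0,0],0,2],
    [[0,0,0],0,2],
    [[0,0,0],0,2],
    [[0,0,0],0,2],
    [[0,0,0],0,2],
  ],
)

```text
time_s: 13.08
tool_pos: [0.4576, -0.1322, 0.1403]
eef_rot: [-3.142, -0.0, -3.076]
contact_force: [-0.5, -0.2, -2.9]
finger_gap: 0.367
grip_force: 60.3
```

Call:
servo_tool(
  steps=[
    [[0,0,0],0,2],
    [[0,0,0],0,2],
    [[0,0,0],0,2],
    [[0,0,0],0,2],
    [[0,0,0],0,2],
  ],
)

```text
time_s: 13.7
tool_pos: [0.4576, -0.1322, 0.1403]
eef_rot: [-3.142, 0.0, -3.076]
contact_force: [-0.1, -0.5, -1.0]
finger_gap: 0.368
grip_force: 60.3
```

Call:
servo_tool(
  steps=[
    [[0,3.5,0],0,2],
    [[0,4,0],0.04,2],
    [[0.3,4,-0.9],0.05,2],
    [[0.3,4,-1],0.05,2],
    [[0,1.9,0],0,2],
  ],
)

```text
time_s: 14.32
tool_pos: [0.463, 0.0437, 0.1203]
eef_rot: [3.141, -0.001, -2.934]
contact_force: [0.5, -0.3, -1.1]
finger_gap: 0.367
grip_force: 60.5
```

Call:
servo_tool(
  steps=[
    [[0,0,0],0,2],
    [[0,0,0],0,2],
    [[0,0,0],0,2],
    [[0,0,0],0,2],
    [[0,0,0],0,2],
  ],
)

```text
time_s: 14.95
tool_pos: [0.4636, 0.0414, 0.1213]
eef_rot: [-3.142, 0.0, -2.937]
contact_force: [-0.1, 0.1, -1.9]
finger_gap: 0.364
grip_force: 60.5
```

Run:
```python
from h import *
st()
a,p=snap('scene','s2');b,q=snap('top','t2')
s=readout.state();t=np.array(s['tool_pos']);y=s['eef_rot'][2]+np.pi;d=np.array([np.cos(y),np.sin(y),0])
r=np.array([.6648,.0837,.12])-(t-[0,0,.0013]);print('yaw',(y+3)%6.2832-3,'ahead of nose',r@d-.105,'lateral',np.cross(d,r)[2],'vert',r[2])
o=[]
for im,P,x,y,w,h in((a,p,310,170,100,75),(b,q,250,110,100,75)):
    z=cv2.resize(np.clip(im[y:y+h,x:x+w,::-1]*1.5,0,255).astype(np.uint8),(400,300),interpolation=cv2.INTER_CUBIC)
    for X,c in(([.6648,.0837,.12],(0,0,255)),(t+d*.105-[0,0,.0013],(255,0,0))):
        u=proj(P,[X])[0];cv2.circle(z,tuple(int(k) for k in(u-[x,y])*4),4,c,1)
    o.append(z)
cv2.imwrite('pics/chk2.png',np.hstack(o))
```

```text
{'time_s': 14.95, 'joints': [0.016, -0.2665, 1.7922, -0.0, 1.6158, -1.7593], 'tool_pos': [0.4636, 0.0414, 0.1213], 'eef_rot': [-3.1415, 0.0, -2.9371], 'contact_force': [-0.1018, 0.0565, -1.9348], 'finger_gap': 0.3641, 'grip_force': 60.4994}
yaw 0.2047825403900454 ahead of nose 0.10057275479772891 lateral 0.0003429065275431867 vert -3.0014439459200015e-05
```

View pics/chk2.png

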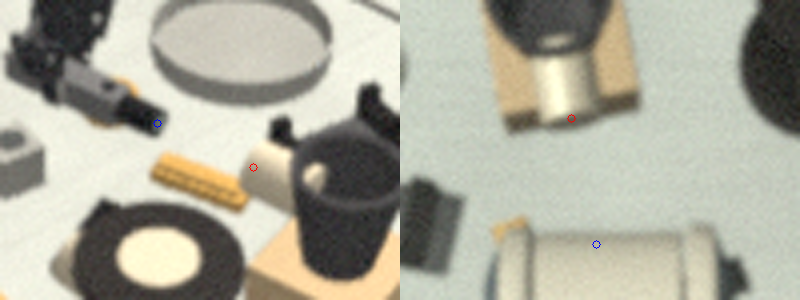

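The nose tip at (160,124) points straight at the boss face at (253,167). Holding.

Call:
servo_tool(
  steps=[
    [[0,0,0],0,2],
    [[0,0,0],0,2],
    [[0,0,0],0,2],
    [[0,0,0],0,2],
    [[0,0,0],0,2],
  ],
)

```text
time_s: 15.68
tool_pos: [0.4636, 0.0418, 0.1213]
eef_rot: [-3.142, 0.0, -2.936]
contact_force: [-0.4, -0.1, -1.7]
finger_gap: 0.366
grip_force: 60.5
```

Call:
servo_tool(
  steps=[
    [[0,0,0],0,2],
    [[0,0,0],0,2],
    [[0,0,0],0,2],
    [[0,0,0],0,2],
    [[0,0,0],0,2],
  ],
)

```text
time_s: 16.3
tool_pos: [0.4636, 0.0418, 0.1213]
eef_rot: [-3.142, 0.0, -2.936]
contact_force: [0.4, -0.1, -2.7]
finger_gap: 0.362
grip_force: 60.5
```

Call:
servo_tool(
  steps=[
    [[0,0,0],0,2],
    [[0,0,0],0,2],
    [[0,0,0],0,2],
    [[0,0,0],0,2],
    [[0,0,0],0,2],
  ],
)

```text
time_s: 16.92
tool_pos: [0.4636, 0.0418, 0.1213]
eef_rot: [-3.142, 0.0, -2.936]
contact_force: [0.7, -0.1, -1.7]
finger_gap: 0.367
grip_force: 60.5
```

Call:
servo_tool(
  steps=[
    [[0,0,0],0,2],
    [[0,0,0],0,2],
    [[0,0,0],0,2],
    [[0,0,0],0,2],
    [[0,0,0],0,2],
  ],
)

```text
time_s: 17.55
tool_pos: [0.4636, 0.0418, 0.1213]
eef_rot: [3.142, 0.0, -2.936]
contact_force: [0.4, -0.1, -2.4]
finger_gap: 0.369
grip_force: 60.5
```

Call:
servo_tool(
  steps=[
    [[0,0,0],0,2],
    [[0,0,0],0,2],
    [[0,0,0],0,2],
    [[0,0,0],0,2],
    [[0,0,0],0,2],
  ],
)

```text
time_s: 18.18
tool_pos: [0.4636, 0.0418, 0.1213]
eef_rot: [-3.142, -0.0, -2.936]
contact_force: [0.4, -0.7, -2.6]
finger_gap: 0.366
grip_force: 60.5
```

Call:
servo_tool(
  steps=[
    [[0,0,0],0,2],
    [[0,0,0],0,2],
    [[0,0,0],0,2],
    [[0,0,0],0,2],
    [[0,0,0],0,2],
  ],
)

```text
time_s: 18.8
tool_pos: [0.4636, 0.0418, 0.1213]
eef_rot: [-3.142, 0.0, -2.936]
contact_force: [-0.6, 0.3, -3.0]
finger_gap: 0.363
grip_force: 60.5
```

Call:
servo_tool(
  steps=[
    [[0,0,0],0,2],
    [[0,0,0],0,2],
    [[0,0,0],0,2],
    [[0,0,0],0,2],
    [[0,0,0],0,2],
  ],
)

```text
time_s: 19.42
tool_pos: [0.4636, 0.0418, 0.1213]
eef_rot: [3.142, 0.0, -2.936]
contact_force: [-0.1, -0.1, -2.3]
finger_gap: 0.37
grip_force: 60.5
```

Call:
servo_tool(
  steps=[
    [[0,0,4],-0.166,2],
    [[0,0,4],-0.166,2],
    [[0,0,5],-0.166,2],
    [[0,2,0],-0.166,2],
    [[1,3,0],-0.166,2],
  ],
)

```text
time_s: 20.05
tool_pos: [0.4739, 0.0918, 0.2527]
eef_rot: [3.14, 0.002, 2.51]
contact_force: [1.4, 0.6, -1.9]
finger_gap: 0.365
grip_force: 60.4
```

Call:
servo_tool(
  steps=[
    [[2,3,0],-0.166,2],
    [[2,3,0],-0.166,2],
    [[2,3,0],-0.166,2],
    [[2,3,0],-0.166,2],
    [[3,3,0],-0.166,2],
  ],
)

```text
time_s: 20.68
tool_pos: [0.5841, 0.243, 0.2515]
eef_rot: [3.141, -0.0, 1.682]
contact_force: [0.8, -0.5, -1.0]
finger_gap: 0.364
grip_force: 60.4
```

Call:
servo_tool(
  steps=[
    [[3,3,0],-0.166,2],
    [[0.4,0.8,0],-0.166,2],
    [[0,0,-5],0,2],
    [[0,0,-4],0,2],
    [[0,0,-3],0,2],
  ],
)

```text
time_s: 21.3
tool_pos: [0.6169, 0.2796, 0.1282]
eef_rot: [-3.139, 0.002, 1.355]
contact_force: [0.1, 1.1, -2.0]
finger_gap: 0.367
grip_force: 60.6
```

Call:
servo_tool(
  steps=[
    [[0,0,0],0,2],
    [[0,0,0],0,2],
    [[0,0,0],0,2],
  ],
)

```text
time_s: 21.68
tool_pos: [0.6185, 0.2802, 0.1341]
eef_rot: [3.138, -0.002, 1.355]
contact_force: [-1.0, -0.1, -2.5]
finger_gap: 0.368
grip_force: 60.5
```

Call:
servo_tool(
  steps=[
    [[0,0,-3],0,2],
    [[0,0,-3],0,2],
    [[0,0,-1.6],0,2],
    [[0,0,-0.5],0,2],
    [[0,0,-0.4],0,2],
  ],
)

```text
time_s: 22.3
tool_pos: [0.6183, 0.2801, 0.0478]
eef_rot: [3.14, -0.001, 1.355]
contact_force: [0.9, -0.0, -1.4]
finger_gap: 0.364
grip_force: 60.6
```

Call:
servo_tool(
  steps=[
    [[0,0,-0.1],0,2],
    [[0,0,0],0,2],
    [[0,0,0],0,2],
  ],
)

```text
time_s: 22.68
tool_pos: [0.6183, 0.2801, 0.0473]
eef_rot: [3.139, -0.002, 1.355]
contact_force: [-1.9, 0.2, 5.4]
finger_gap: 0.362
grip_force: 61.4
```

Seated, with 5–7 N of contact. Releasing, then a slow rise.

Call:
servo_tool(
  steps=[
    [[0,0,0],0,6],
    [[0,0,0],0,6],
    [[0,0,0],0,6],
    [[0,0,2],0,6],
    [[0,0,4],0,6],
  ],
)

```text
time_s: 23.3
tool_pos: [0.6166, 0.2794, 0.1046]
eef_rot: [-3.138, 0.002, 1.355]
contact_force: [0.6, -0.7, 0.3]
finger_gap: 0.701
grip_force: 0.0
```

Call:
servo_tool(
  steps=[
    [[0,0,5],0,6],
    [[-2,-4,6],0,8.54],
    [[-3,-4,6],0,8.54],
    [[-3,-4,5],0,8.54],
    [[0,0,0],0,8.54],
  ],
)

```text
time_s: 23.92
tool_pos: [0.5501, 0.1773, 0.3065]
eef_rot: [3.13, -0.005, 1.353]
contact_force: [0.6, 1.2, -0.4]
finger_gap: 1.001
grip_force: 0.0
```

Call:
servo_tool(
  steps=[
    [[-4,-4,0],0,8.54],
    [[0,-4,0],0,8.54],
    [[0,0,0],0,8.54],
    [[0,0,0],0,8.54],
  ],
)

```text
time_s: 24.42
tool_pos: [0.5105, 0.0995, 0.2977]
eef_rot: [-3.141, -0.001, 1.355]
contact_force: [-0.1, 0.4, -0.5]
finger_gap: 0.999
grip_force: 0.0
```

```bash
cat >> h.py <<'E'
def brass(im,p,z=.012,amin=150):
    hsv=cv2.cvtColor(im,cv2.COLOR_RGB2HSV);m=cv2.inRange(hsv,(12,120,90),(25,255,255))
    m=cv2.morphologyEx(m,cv2.MORPH_CLOSE,np.ones((3,3)))
    for c in cv2.findContours(m,0,2)[0]:
        if cv2.contourArea(c)>amin:
            # each outline pixel to the plane, then rectangle in metric
            P=onz(p,c[:,0].astype(float),z)[:,:2];r=cv2.minAreaRect((P*1000).astype(np.float32))
            b=cv2.boxPoints(r);e=[b[1]-b[0],b[2]-b[1]];e=max(e,key=np.linalg.norm)
            M=cv2.moments(c);print('brass px',(round(M['m10']/M['m00']),round(M['m01']/M['m00'])),'xy mm',np.round(r[0],1),'size',np.round(r[1],1),'long yaw',round(float(np.arctan2(e[1],e[0])%np.pi),3))
E
python3 - <<'E'
from h import *
st(); im,p=snap('wrist','w6'); brass(im,p)
im,p=snap('top','t3'); print('top');brass(im,p,amin=80)
E
```

```text
{'time_s': 24.425, 'joints': [0.1268, -0.1079, 1.3407, 0.0006, 1.9087, 0.343], 'tool_pos': [0.5105, 0.0995, 0.2977], 'eef_rot': [-3.1415, -0.0006, 1.3548], 'contact_force': [-0.0743, 0.3969, -0.4903], 'finger_gap': 0.9991, 'grip_force': 0.0}
brass px (348, 301) xy mm [ 505.2 -124.9] size [ 44.1 201.4] long yaw 3.069
brass px (241, 146) xy mm [409.7 142.6] size [60.9 60.5] long yaw 1.3
brass px (355, 133) xy mm [562.  127.4] size [99.3 30.1] long yaw 0.313
top
brass px (358, 197) xy mm [ 503.5 -124.8] size [ 26.7 191. ] long yaw 3.063
brass px (626, 169) xy mm [  612.8 -1017. ] size [84.5 80.3] long yaw 1.407
```

View pics/w6.png

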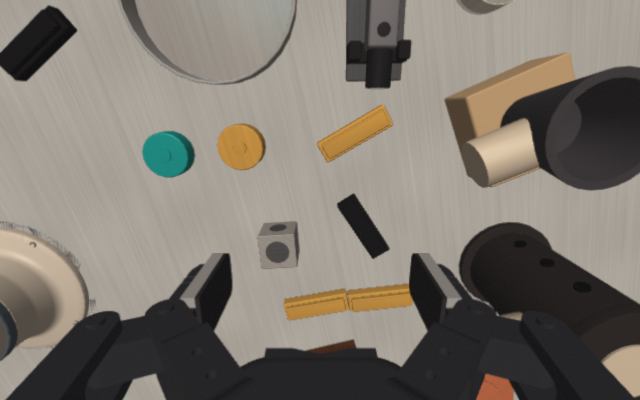

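The thermometer is back in its dock. The cake is at (241,146) and a bar at (355,133). One bar was knocked, so two now lie end to end at (316,303) and (380,298). Next I measure the pan and tray.

Run:
```python
from h import *
im,p=load('t3')
hsv=cv2.cvtColor(im,cv2.COLOR_RGB2HSV)
m=cv2.inRange(hsv,(0,70,15),(14,255,100));m[:, :375]=0;m[:,470:]=0;m[:180]=0;m[265:]=0
m=cv2.morphologyEx(m,cv2.MORPH_CLOSE,np.ones((7,7)))
c=max(cv2.findContours(m,0,2)[0],key=cv2.contourArea)
P=onz(p,c[:,0].astype(float),.03)[:,:2]*1000;print('tray',cv2.minAreaRect(P.astype(np.float32)))
b,q=load('w3')
g=cv2.GaussianBlur(cv2.cvtColor(load('top0')[0],cv2.COLOR_RGB2GRAY),(0,0),1)
C=cv2.HoughCircles(g,cv2.HOUGH_GRADIENT,1,50,param1=60,param2=15,minRadius=26,maxRadius=36);C=C[0] if C is not None else []
for k in C:
    if 190<k[0]<260:print(k,onz(load('top0')[1],[k[:2]],.034))
# rim points read in w3: bottom (205,147)/left(118,60)/right(276,65)
print(onz(q,[[118,60],[276,70],[207,147]],.034))
X=onz(q,[[118,60],[276,70],[207,147]],.034)[:,:2]
A=np.c_[2*X,np.ones(3)];s=np.linalg.solve(A,(X**2).sum(1));print('circle',s[:2],np.sqrt(s[2]+s[0]**2+s[1]**2))
X=onz(load('w5')[1],[[205,90],[354,90],[282,12],[275,170]],.034);print(X)
```

```text
tray ((421.02655029296875, -317.00042724609375), (162.68533325195312, 208.06834411621094), 3.7006242275238037)
[219.5 218.5  30.8] [[0.427084   0.31954615 0.034     ]]
[[0.33577468 0.3484713  0.034     ]
 [0.52789591 0.29788281 0.034     ]
 [0.41127884 0.22197955 0.034     ]]
circle [0.4308522  0.31944354] 0.09940998954690518
[[0.34718263 0.36895401 0.034     ]
 [0.5211035  0.2839126  0.034     ]
 [0.47912742 0.40342634 0.034     ]
 [0.37800963 0.23626492 0.034     ]]
```

Call:
servo_tool(
  steps=[
    [[-3,1.5,-3],-0.14,8],
    [[-3,1.5,-4],-0.14,8],
    [[-3,1.3,-4],-0.14,8],
    [[-1.05,0,-4],-0.14,8],
    [[0,0,-3],0,8],
  ],
)

```text
time_s: 25.15
tool_pos: [0.4086, 0.1431, 0.1158]
eef_rot: [-3.141, 0.001, 0.796]
contact_force: [0.3, -1.2, -0.2]
finger_gap: 0.938
grip_force: 0.0
```

Call:
servo_tool(
  steps=[
    [[0,0,0],0,8],
    [[0,0,0],0,8],
  ],
)

```text
time_s: 25.4
tool_pos: [0.4105, 0.1426, 0.1191]
eef_rot: [3.141, -0.001, 0.796]
contact_force: [-0.6, 0.4, 0.6]
finger_gap: 0.935
grip_force: 0.0
```

Run:
```python
from h import *
st(); im,p=snap('wrist','w7'); brass(im,p)
print(proj(p,[[.41,.1426,.026]]))
```

```text
{'time_s': 25.4, 'joints': [0.2559, -0.3581, 1.8692, 0.0001, 1.629, 1.0311], 'tool_pos': [0.4105, 0.1426, 0.1191], 'eef_rot': [3.1409, -0.0014, 0.7956], 'contact_force': [-0.5552, 0.4237, 0.5533], 'finger_gap': 0.9353, 'grip_force': 0.0}
brass px (607, 325) xy mm [ 515.1 -127. ] size [56.5 72.6] long yaw 2.991
brass px (321, 202) xy mm [410.5 141.7] size [65.6 61.2] long yaw 0.834
brass px (491, 69) xy mm [563.  128.1] size [101.8  33.8] long yaw 0.314
[[319.82076851 208.44229568]]
```

Call:
servo_tool(
  steps=[
    [[0,0,-4],0,8],
    [[0,0,-3.5],0,8],
    [[0,0,-2.5],0,8],
    [[0,0,0],0,8],
    [[0,0,0],0,5],
  ],
)

```text
time_s: 26.08
tool_pos: [0.4111, 0.1423, 0.0197]
eef_rot: [3.14, -0.003, 0.795]
contact_force: [0.0, 1.0, 0.3]
finger_gap: 0.749
grip_force: 0.0
```

Call:
servo_tool(
  steps=[
    [[0,0,0],0,5],
    [[0,0,0],0,5],
    [[0,0,0],0,5],
    [[0,0,3],0,5],
    [[0,0,4],0,5],
  ],
)

```text
time_s: 26.7
tool_pos: [0.4087, 0.1418, 0.0872]
eef_rot: [-3.14, 0.003, 0.795]
contact_force: [1.1, 0.4, -4.6]
finger_gap: 0.68
grip_force: 66.1
```

Call:
servo_tool(
  steps=[
    [[0.5,4.5,0],0,5],
    [[0.5,4.5,0],0,5],
    [[0.5,4.5,0],0,5],
    [[0.5,4.2,0],0,5],
    [[0,0,0],0,5],
  ],
)

```text
time_s: 27.32
tool_pos: [0.4292, 0.3213, 0.087]
eef_rot: [-3.14, 0.001, 0.798]
contact_force: [-0.8, -0.5, -5.4]
finger_gap: 0.678
grip_force: 66.3
```

Call:
servo_tool(
  steps=[
    [[0,0,-3],0,5],
    [[0,0,-2.3],0,5],
    [[0,0,-0.6],0,5],
    [[0,0,0],0,5],
    [[0,0,0],0,5],
  ],
)

```text
time_s: 27.95
tool_pos: [0.4306, 0.3193, 0.03]
eef_rot: [3.141, -0.002, 0.795]
contact_force: [-0.0, 0.1, -3.8]
finger_gap: 0.682
grip_force: 66.3
```

Call:
servo_tool(
  steps=[
    [[0,0,-0.35],0,5],
    [[0,0,0],0,5],
    [[0,0,0],0,7.5],
    [[0,0,0],0,7.5],
    [[0,0,0],0,7.5],
  ],
)

```text
time_s: 28.58
tool_pos: [0.4299, 0.3191, 0.0252]
eef_rot: [3.142, -0.0, 0.795]
contact_force: [0.6, 0.3, 0.6]
finger_gap: 0.879
grip_force: 0.0
```

Call:
servo_tool(
  steps=[
    [[0,0,3],0,7.5],
    [[0,0,5],0,7.5],
    [[0,0,5],0,7.5],
    [[0,0,4],0.176,7.5],
    [[0,-2,0],0.176,7.5],
  ],
)

```text
time_s: 29.2
tool_pos: [0.431, 0.3003, 0.1999]
eef_rot: [3.137, -0.007, 1.154]
contact_force: [-0.2, 0.8, -1.9]
finger_gap: 0.882
grip_force: 0.0
```

Call:
servo_tool(
  steps=[
    [[1,-2,0],0.176,7.5],
    [[1,-2,0],0.176,7.5],
    [[1,-2,0],0.176,7.5],
    [[1,-2,0],0.176,7.5],
    [[1,-2,0],0.176,7.5],
  ],
)

```text
time_s: 29.82
tool_pos: [0.4801, 0.1984, 0.1951]
eef_rot: [3.142, 0.0, 2.033]
contact_force: [-0.7, -0.2, 0.0]
finger_gap: 0.876
grip_force: 0.0
```

Call:
servo_tool(
  steps=[
    [[1.2,-2,0],0.176,6],
    [[1,-2,0],0.176,6],
    [[1,-2,0],0.176,6],
    [[1,-1.1,0],0.176,6],
    [[1,0,0],0.176,6],
  ],
)

```text
time_s: 30.45
tool_pos: [0.5322, 0.1271, 0.1951]
eef_rot: [-3.141, 0.0, 2.911]
contact_force: [0.4, -0.1, 0.5]
finger_gap: 0.705
grip_force: 0.0
```

Call:
servo_tool(
  steps=[
    [[1,0,0],0.176,6],
    [[1,0,0],0.176,6],
    [[1,0,0],0.02,6],
    [[0,0,0],0,6],
    [[0,0,0],0,6],
  ],
)

```text
time_s: 31.08
tool_pos: [0.5617, 0.128, 0.195]
eef_rot: [3.142, -0.0, -3.006]
contact_force: [-0.4, -0.3, -0.4]
finger_gap: 0.699
grip_force: 0.0
```

Run:
```python
from h import *
st(); im,p=snap('wrist','w8'); brass(im,p)
im,p=snap('top','t4'); print('top');brass(im,p,amin=80)
```

```text
{'time_s': 31.075, 'joints': [0.1651, 0.0227, 1.3957, 0.0, 1.7236, -1.5411], 'tool_pos': [0.5617, 0.128, 0.195], 'eef_rot': [3.1416, -0.0004, -3.0063], 'contact_force': [-0.3968, -0.2935, -0.4022], 'finger_gap': 0.6989, 'grip_force': 0.0}
brass px (319, 178) xy mm [562.4 127.2] size [100.5  29.5] long yaw 0.314
brass px (553, 70) xy mm [428.4 327.8] size [61.1 75.5] long yaw 1.699
brass px (63, 91) xy mm [ 517.3 -126.1] size [ 45.1 178.8] long yaw 3.058
top
brass px (629, 243) xy mm [  347.8 -1004.1] size [91.9 65.5] long yaw 0.038
brass px (220, 218) xy mm [432.5 321.5] size [49.5 48.8] long yaw 0.039
brass px (358, 197) xy mm [ 503.5 -124.8] size [ 25.1 191.1] long yaw 3.06
brass px (281, 181) xy mm [555.3 124.9] size [79.9 22. ] long yaw 0.319
brass px (627, 167) xy mm [  621.1 -1015.2] size [84.7 89.2] long yaw 1.58
```

The cake is in the pan. The bar is measured at 100.5 × 29.5 mm, so I turn the last 0.178 rad and descend.

Call:
servo_tool(
  steps=[
    [[0.05,-0.08,-3],0.178,6],
    [[0,0,-5],0,6],
    [[0,0,-4],0,6],
    [[0,0,-3],0,6],
    [[0,0,-2.6],0,6],
  ],
)

```text
time_s: 31.8
tool_pos: [0.5617, 0.1272, 0.0178]
eef_rot: [3.141, -0.001, -2.827]
contact_force: [0.5, -0.1, 0.2]
finger_gap: 0.7
grip_force: 0.0
```

Call:
servo_tool(
  steps=[
    [[0,0,0],0,6],
    [[0,0,0],0,6],
    [[0,0,0],0,2],
    [[0,0,0],0,2],
    [[0,0,0],0,2],
  ],
)

```text
time_s: 32.42
tool_pos: [0.5633, 0.1272, 0.021]
eef_rot: [-3.141, 0.003, -2.827]
contact_force: [-0.6, -0.4, 6.3]
finger_gap: 0.33
grip_force: 62.5
```

Call:
servo_tool(
  steps=[
    [[0,0,0],0,2],
    [[0,0,2],0,2],
    [[0,0,4],0,2],
    [[0,0,4],0,2],
    [[0,0,0],0,2],
  ],
)

```text
time_s: 33.05
tool_pos: [0.5642, 0.1276, 0.1234]
eef_rot: [-3.141, 0.007, -2.826]
contact_force: [0.0, -0.3, -5.4]
finger_gap: 0.333
grip_force: 61.2
```

Call:
servo_tool(
  steps=[
    [[-1,-4,1],0,2],
    [[-1.2,-4.5,1],-0.05,2],
    [[-1.3,-4.5,0],-0.05,2],
    [[-1.3,-4.5,0],-0.05,2],
    [[-1.3,-4.5,0],-0.05,2],
  ],
)

```text
time_s: 33.67
tool_pos: [0.4996, -0.0938, 0.1361]
eef_rot: [3.14, -0.004, -3.028]
contact_force: [0.5, 0.0, -5.5]
finger_gap: 0.33
grip_force: 61.3
```

Call:
servo_tool(
  steps=[
    [[-1.3,-4.5,0],-0.05,2],
    [[-1.3,-4.5,0],0,2],
    [[-1.3,-4.5,0],0,2],
    [[-1.3,-4.5,0],0,2],
    [[-1.3,-4.5,0],0,2],
  ],
)

```text
time_s: 34.3
tool_pos: [0.4348, -0.3184, 0.136]
eef_rot: [3.138, -0.003, -3.076]
contact_force: [-0.2, -0.4, -6.2]
finger_gap: 0.333
grip_force: 61.3
```

Call:
servo_tool(
  steps=[
    [[-1.3,-4.5,0],0,2],
    [[0,-1,0],0,2],
    [[0,0,0],0,2],
    [[0,0,0],0,2],
  ],
)

```text
time_s: 34.8
tool_pos: [0.4235, -0.3714, 0.138]
eef_rot: [3.14, -0.001, -3.075]
contact_force: [0.7, 0.9, -5.6]
finger_gap: 0.332
grip_force: 61.6
```

Run:
```python
from h import *
st(); im,p=snap('wrist','w9'); brass(im,p)
cv2.imwrite('pics/w9.png',im[:,:,::-1])
```

```text
{'time_s': 34.8, 'joints': [-0.7806, 0.0005, 1.5189, 0.0006, 1.6242, -2.4178], 'tool_pos': [0.4235, -0.3714, 0.138], 'eef_rot': [3.1397, -0.0009, -3.0752], 'contact_force': [0.6993, 0.8744, -5.6469], 'finger_gap': 0.3319, 'grip_force': 61.5513}
brass px (581, 273) xy mm [ 497.7 -124.3] size [ 51.5 188.9] long yaw 3.072
brass px (320, 250) xy mm [ 491.1 -366.2] size [201.3  59.1] long yaw 0.067
brass px (135, 227) xy mm [ 483.2 -535.5] size [ 27.9 213. ] long yaw 3.021
```

View pics/w9.png

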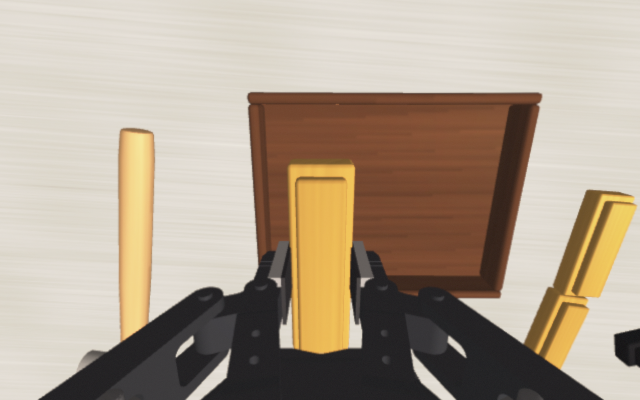

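The bar is gripped straight over the tray, at (320,250). The tray's near rim runs from (248,97) to (541,97), with the far right corner at (500,295).

Run:
```python
from h import *
im,p=load('w9'); X=onz(p,[[248,96],[541,96],[501,295]],.036);print(X.round(4),np.linalg.norm(X[0]-X[1]),np.linalg.norm(X[1]-X[2]),'centre',(X[0]+X[2])/2)
d=X[1]-X[0];print(np.arctan2(d[1],d[0])-np.pi/2)
```

```text
[[ 0.346  -0.4277  0.036 ]
 [ 0.3324 -0.2205  0.036 ]
 [ 0.4956 -0.2091  0.036 ]] 0.2076497260614471 0.16361920036313968 centre [ 0.42078645 -0.31839977  0.036     ]
0.06580958275455417
```

Call:
servo_tool(
  steps=[
    [[0.1,0,-4],0,2],
    [[0,0,-4],0,2],
    [[0,0,-2.4],0,2],
    [[0,0,0],0,2],
    [[0,0,0],0,2],
  ],
)

```text
time_s: 35.48
tool_pos: [0.4252, -0.3728, 0.0367]
eef_rot: [-3.14, 0.002, -3.075]
contact_force: [-0.1, -0.3, -5.6]
finger_gap: 0.332
grip_force: 61.6
```

Call:
servo_tool(
  steps=[
    [[0,0,-0.2],0,2],
    [[0,0,0],0,2],
  ],
)

```text
time_s: 35.72
tool_pos: [0.4248, -0.3731, 0.0342]
eef_rot: [-3.14, 0.001, -3.076]
contact_force: [0.1, -0.7, -6.4]
finger_gap: 0.331
grip_force: 61.6
```

Call:
servo_tool(
  steps=[
    [[0,0,-0.45],0,2],
    [[0,0,0],0,2],
    [[0,0,0],0,4.5],
    [[0,0,0],0,4.5],
    [[0,0,0],0,4.5],
  ],
)

```text
time_s: 36.35
tool_pos: [0.4246, -0.373, 0.0292]
eef_rot: [-3.141, 0.001, -3.076]
contact_force: [0.1, 0.3, -0.4]
finger_gap: 0.528
grip_force: 0.0
```

Call:
servo_tool(
  steps=[
    [[0,0,3],0,4.5],
    [[0,0,5],0,4.5],
    [[0,3,4],0,4.5],
    [[0,5,4],0,4.5],
    [[0.5,6,4],0,6],
  ],
)

```text
time_s: 36.98
tool_pos: [0.4284, -0.2411, 0.2242]
eef_rot: [-3.141, 0.001, -3.078]
contact_force: [0.6, 1.0, -0.5]
finger_gap: 0.7
grip_force: 0.0
```

Call:
servo_tool(
  steps=[
    [[0.5,6,0],-0.1,6],
    [[0,5,0],-0.03,6],
    [[0,0,0],0,6],
    [[0,0,0],0,6],
  ],
)

```text
time_s: 37.48
tool_pos: [0.4337, -0.1324, 0.2225]
eef_rot: [-3.141, 0.001, 3.078]
contact_force: [-0.3, -0.6, 0.5]
finger_gap: 0.703
grip_force: 0.0
```

```bash
cat >> h.py <<'E'
def rowgap(f,z=.02):
    im,p=load(f);h=cv2.cvtColor(im,cv2.COLOR_RGB2HSV);m=cv2.inRange(h,(12,120,90),(25,255,255))
    n,l,s,c=cv2.connectedComponentsWithStats(m);print([(s[i].tolist(),c[i].round(0).tolist()) for i in range(1,n) if s[i][4]>200])
E
python3 - <<'E'
from h import *
st(); im,p=snap('wrist','w10'); brass(im,p);rowgap('w10')
im,p=snap('top','t5'); print('top');brass(im,p,amin=60)
E
```

```text
{'time_s': 37.475, 'joints': [-0.371, -0.3104, 1.6491, -0.0006, 1.8022, -1.8779], 'tool_pos': [0.4337, -0.1324, 0.2225], 'eef_rot': [-3.1408, 0.0005, 3.0775], 'contact_force': [-0.3019, -0.5775, 0.4529], 'finger_gap': 0.7028, 'grip_force': 0.0}
brass px (7, 300) xy mm [ 560.5 -532.2] size [ 24.4 132.6] long yaw 2.786
brass px (329, 224) xy mm [ 505.9 -125.3] size [ 33.5 204.1] long yaw 3.074
brass px (102, 178) xy mm [ 425.8 -378.5] size [105.8  45.6] long yaw 0.065
[([69, 132, 66, 94, 3657], [102.0, 178.0]), ([316, 147, 29, 159, 3885], [329.0, 224.0]), ([0, 243, 21, 89, 1003], [7.0, 299.0])]
top
brass px (633, 245) xy mm [  362.2 -1009.1] size [48.1 59.2] long yaw 3.043
brass px (220, 218) xy mm [432.5 323.1] size [50.3 50.4] long yaw 2.053
brass px (434, 222) xy mm [ 424.1 -373.8] size [99.6 35. ] long yaw 0.071
brass px (632, 168) xy mm [  612.3 -1034.9] size [46.1 55.1] long yaw 3.048
brass px (107, 2) xy mm [1184.4  761.8] size [ 18.9 116.6] long yaw 1.582
```

Run:
```python
from h import *
im,p=load('w10');h=cv2.cvtColor(im,cv2.COLOR_RGB2HSV);m=cv2.inRange(h,(12,120,90),(25,255,255));m[:,:300]=0
ys,xs=np.nonzero(m);P=onz(p,np.c_[xs,ys].astype(float),.016)[:,:2]
print(P.min(0),P.max(0))
for lo,hi in((.40,.503),(.509,.62)):
    x=np.arange(lo+.012,hi-.004,.006);L=[];R=[];X=[]
    for a in x:
        s=P[abs(P[:,0]-a)<.003,1]
        if len(s)>3:X.append(a);L.append(s.min());R.append(s.max())
    X=np.array(X);mid=(np.array(L)+R)/2;k=np.polyfit(X,mid,1);print('half',X[[0,-1]],'yaw',np.arctan(k[0]),'y@mid',np.polyval(k,(.455 if lo<.45 else .557)),'w',np.mean(np.array(R)-L))
```

```text
[ 0.40372335 -0.14856182] [ 0.60508081 -0.1068886 ]
half [0.412 0.496] yaw -0.014318783277356459 y@mid -0.12186451168668846 w 0.028308350821776275
half [0.521 0.605] yaw -0.08494009090163379 y@mid -0.13121965166312474 w 0.027996853946806406
```

Call:
servo_tool(
  steps=[
    [[2.1,1.04,-4],0.05,6],
    [[0,0,-5],0,6],
    [[0,0,-5],0,6],
    [[0,0,-4],0,6],
    [[0,0,-2.3],0,6],
  ],
)

```text
time_s: 38.2
tool_pos: [0.4531, -0.1226, 0.0162]
eef_rot: [3.141, -0.004, 3.125]
contact_force: [0.6, 0.0, 0.1]
finger_gap: 0.698
grip_force: 0.0
```

Call:
servo_tool(
  steps=[
    [[0,0,0],0,6],
    [[0,0,0],0,6],
    [[0,0,0],0,2],
    [[0,0,0],0,2],
    [[0,0,0],0,2],
  ],
)

```text
time_s: 38.83
tool_pos: [0.4556, -0.1221, 0.0209]
eef_rot: [-3.14, 0.003, 3.127]
contact_force: [0.2, -1.0, 6.2]
finger_gap: 0.333
grip_force: 60.9
```

Call:
servo_tool(
  steps=[
    [[0,0,0],0,2],
    [[0,0,2],0,2],
    [[0,0,4],0,2],
    [[0,0,5],0,2],
    [[0,0,0],0,2],
  ],
)

```text
time_s: 39.45
tool_pos: [0.4566, -0.1223, 0.1334]
eef_rot: [-3.139, 0.007, 3.127]
contact_force: [0.1, -0.1, -5.3]
finger_gap: 0.338
grip_force: 60.2
```

Call:
servo_tool(
  steps=[
    [[-1,-4,0],0.02,2],
    [[-1,-4,0],0.03,2],
    [[-1,-4,0],0.03,2],
    [[-0.6,-2.1,0],0,2],
    [[0,0,0],0,2],
  ],
)

```text
time_s: 40.08
tool_pos: [0.4173, -0.2633, 0.1265]
eef_rot: [3.139, -0.003, -3.079]
contact_force: [-0.5, 0.4, -5.1]
finger_gap: 0.332
grip_force: 60.5
```

Call:
servo_tool(
  steps=[
    [[0,0,0],0,2],
    [[0,0,-4],0,2],
    [[0,0,-4],0,2],
    [[0,0,-1.8],0,2],
    [[0,0,0],0,2],
  ],
)

```text
time_s: 40.7
tool_pos: [0.4188, -0.2619, 0.031]
eef_rot: [3.141, -0.001, -3.075]
contact_force: [0.6, 0.1, -3.8]
finger_gap: 0.33
grip_force: 62.1
```

Call:
servo_tool(
  steps=[
    [[0,0,0],0,2],
    [[0,0,0],0,2],
  ],
)

```text
time_s: 40.95
tool_pos: [0.4192, -0.2629, 0.0321]
eef_rot: [-3.141, 0.001, -3.076]
contact_force: [-0.9, 0.3, -4.4]
finger_gap: 0.333
grip_force: 62.1
```

Call:
servo_tool(
  steps=[
    [[0,0,-0.25],0,2],
    [[0,0,0],0,2],
    [[0,0,0],0,4.5],
    [[0,0,0],0,4.5],
    [[0,0,0],0,4.5],
  ],
)

```text
time_s: 41.58
tool_pos: [0.419, -0.263, 0.0294]
eef_rot: [-3.141, 0.001, -3.076]
contact_force: [-0.0, -0.3, -0.3]
finger_gap: 0.527
grip_force: 0.0
```

Call:
servo_tool(
  steps=[
    [[0,0,3],0,4.5],
    [[0,0,5],0,4.5],
    [[2,2,5],0,4.5],
    [[3,4,4],-0.05,6],
    [[4,4,2],-0.05,6],
  ],
)

```text
time_s: 42.2
tool_pos: [0.5092, -0.1633, 0.2218]
eef_rot: [-3.139, 0.005, 3.103]
contact_force: [-0.4, -0.5, -0.1]
finger_gap: 0.705
grip_force: 0.0
```

Call:
servo_tool(
  steps=[
    [[4.4,3.2,0],-0.05,6],
    [[0,0,0],0,6],
    [[0,0,0],0,6],
    [[0,0,0],0,6],
  ],
)

```text
time_s: 42.7
tool_pos: [0.5513, -0.1325, 0.218]
eef_rot: [-3.141, 0.0, 3.056]
contact_force: [-0.2, -0.0, -0.6]
finger_gap: 0.699
grip_force: 0.0
```

Run:
```python
from h import *
st(); im,p=snap('wrist','w11'); brass(im,p,z=.016)
im,p=snap('top','t6'); print('top');brass(im,p,amin=60)
```

```text
{'time_s': 42.7, 'joints': [-0.2957, -0.0022, 1.3802, -0.0003, 1.7633, -1.7806], 'tool_pos': [0.5513, -0.1325, 0.218], 'eef_rot': [-3.1412, 0.0002, 3.0556], 'contact_force': [-0.195, -0.0224, -0.5528], 'finger_gap': 0.6987, 'grip_force': 0.0}
brass px (322, 176) xy mm [ 554.4 -130.9] size [28.8 98.7] long yaw 3.049
brass px (63, 65) xy mm [ 422.5 -375.7] size [104.6  45. ] long yaw 0.064
brass px (175, 53) xy mm [ 419.1 -264.1] size [100.4  38.8] long yaw 0.068
top
brass px (220, 218) xy mm [431.7 322.3] size [51.6 47.7] long yaw 0.81
brass px (400, 224) xy mm [ 418.2 -262.9] size [102.4  34.2] long yaw 0.07
brass px (434, 222) xy mm [ 424.1 -373.8] size [99.5 34.4] long yaw 0.068
brass px (359, 183) xy mm [ 550.4 -130.4] size [21.9 82. ] long yaw 3.053
```

Call:
servo_tool(
  steps=[
    [[0.3,0.15,-4],0,6],
    [[0,0,-5],0,6],
    [[0,0,-5],0,6],
    [[0,0,-4],0,6],
    [[0,0,-1.8],0,6],
  ],
)

```text
time_s: 43.42
tool_pos: [0.5531, -0.1304, 0.0172]
eef_rot: [3.141, -0.004, 3.056]
contact_force: [-0.2, 0.1, 0.9]
finger_gap: 0.703
grip_force: 0.0
```

Call:
servo_tool(
  steps=[
    [[0,0,0],0,6],
    [[0,0,0],0,6],
    [[0,0,0],0,2],
    [[0,0,0],0,2],
    [[0,0,0],0,2],
  ],
)

```text
time_s: 44.05
tool_pos: [0.556, -0.1305, 0.0218]
eef_rot: [-3.141, 0.003, 3.057]
contact_force: [-0.8, -0.6, 5.3]
finger_gap: 0.331
grip_force: 61.8
```

Call:
servo_tool(
  steps=[
    [[0,0,0],0,2],
    [[0,0,2],0,2],
    [[0,0,4],0,2],
    [[0,0,5],0,2],
    [[0,0,0],0,2],
  ],
)

```text
time_s: 44.68
tool_pos: [0.5572, -0.1307, 0.136]
eef_rot: [-3.14, 0.01, 3.057]
contact_force: [-0.3, -0.6, -4.2]
finger_gap: 0.329
grip_force: 60.6
```

Call:
servo_tool(
  steps=[
    [[-3,-3,0],0.03,2],
    [[-3,-4,0],0.04,2],
    [[-3,-4,0],0.04,2],
    [[-3,-4,0],0.04,2],
    [[-1.5,-3.7,0],0,2],
  ],
)

```text
time_s: 45.3
tool_pos: [0.4178, -0.3178, 0.128]
eef_rot: [3.14, -0.002, -3.077]
contact_force: [0.7, 0.6, -4.1]
finger_gap: 0.33
grip_force: 60.7
```

Call:
servo_tool(
  steps=[
    [[0,0,0],0,2],
    [[0,0,0],0,2],
    [[0,0,-4],0,2],
    [[0,0,-3],0,2],
    [[0,0,0],0,2],
  ],
)

```text
time_s: 45.92
tool_pos: [0.4187, -0.3145, 0.0561]
eef_rot: [3.136, -0.005, -3.075]
contact_force: [0.1, -0.7, -4.3]
finger_gap: 0.33
grip_force: 60.8
```

Call:
servo_tool(
  steps=[
    [[0,0,0],0,2],
    [[0,0,0],0,2],
  ],
)

```text
time_s: 46.18
tool_pos: [0.421, -0.3176, 0.0619]
eef_rot: [-3.139, 0.002, -3.076]
contact_force: [0.1, -0.0, -4.7]
finger_gap: 0.333
grip_force: 60.9
```

Call:
servo_tool(
  steps=[
    [[0,0,-1.5],0,2],
    [[0,0,-1.2],0,2],
    [[0,0,-0.4],0,2],
    [[0,0,0],0,2],
    [[0,0,0],0,2],
  ],
)

```text
time_s: 46.8
tool_pos: [0.4197, -0.317, 0.0298]
eef_rot: [3.141, -0.0, -3.077]
contact_force: [-5.2, 3.4, 6.6]
finger_gap: 0.329
grip_force: 62.1
```

Call:
servo_tool(
  steps=[
    [[0,0,-0.1],0,2],
    [[0,0,0],0,4.2],
    [[0,0,0],0,4.2],
    [[0,0,0],0,4.2],
    [[0,0,0],0,4.2],
  ],
)

```text
time_s: 47.42
tool_pos: [0.42, -0.3172, 0.0276]
eef_rot: [3.142, -0.0, -3.076]
contact_force: [-0.1, 0.1, 0.1]
finger_gap: 0.488
grip_force: 0.0
```

Call:
servo_tool(
  steps=[
    [[0,0,3],0,4.2],
    [[0,0,5],0,4.2],
    [[0,0,5],0,4.2],
    [[0,0,5],0,4.2],
    [[0,0,2],0,4.2],
  ],
)

```text
time_s: 48.05
tool_pos: [0.4207, -0.3178, 0.2316]
eef_rot: [-3.138, 0.004, -3.076]
contact_force: [-0.5, 0.4, -0.7]
finger_gap: 0.493
grip_force: 0.0
```

Run:
```python
from h import *
st(); im,p=snap('wrist','w12'); brass(im,p,z=.024)
im,p=snap('top','t7'); print('top');brass(im,p,amin=60)
im2,p=snap('scene','s3')
cv2.imwrite('pics/fin.png',np.hstack([cv2.resize(im[60:320,120:536,::-1],(400,250)),cv2.resize(im2[100:350,150:550,::-1],(400,250))]))
```

```text
{'time_s': 48.05, 'joints': [-0.7115, -0.1126, 1.4624, 0.0, 1.7862, -2.3475], 'tool_pos': [0.4207, -0.3178, 0.2316], 'eef_rot': [-3.1377, 0.004, -3.0764], 'contact_force': [-0.5246, 0.3545, -0.6749], 'finger_gap': 0.4933, 'grip_force': 0.0}
brass px (370, 172) xy mm [ 417.5 -262.9] size [101.8  33.9] long yaw 0.071
brass px (322, 170) xy mm [ 418.9 -316.6] size [101.4  32.5] long yaw 0.067
brass px (272, 170) xy mm [ 423.2 -372.2] size [102.7  34.2] long yaw 0.068
brass px (137, 208) xy mm [ 493.3 -530. ] size [ 26.4 235.2] long yaw 3.019
top
brass px (630, 247) xy mm [  349.8 -1000.6] size [50.5 75.1] long yaw 2.951
brass px (435, 230) xy mm [ 401.1 -376.1] size [32.5 52.6] long yaw 3.113
brass px (220, 218) xy mm [432.5 321.5] size [49.4 48.8] long yaw 0.039
brass px (415, 216) xy mm [ 443.  -312.2] size [26.1 52.9] long yaw 3.119
brass px (400, 223) xy mm [ 418.6 -262.8] size [101.2  34. ] long yaw 0.066
brass px (138, 4) xy mm [1183.7  614.3] size [221.1  20.5] long yaw 1.55
```

View pics/fin.png

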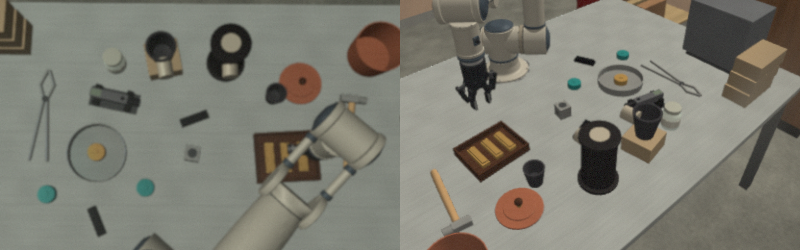

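Three bars lie in the tray, at (280,157) in the left panel, and the cake is in the pan at (97,153). The thermometer is docked, no other brass castings are left, and the bystanders haven't moved.

```bash
python3 -c "
from h import *
print(workorder.hand_in())"
```

```text
the job is handed in; nothing more can be done
None
```

I took a reading of each boss, holding about four seconds at roughly 10 cm, then docked the thermometer. After that the three bars went into the tray and the one cake into the pan, and I handed the job in at about 48 s; no verdict was returned.

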